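# Swap the cordless-tool packs in the charger and set its timer

## Task

The battery packs standing in the charger are full: lift each one out and stand it upright in the wooden tray. Plug every flat pack from the bench fully home, shoulders flush, into a charger bay of its own (any bay), and only when all the packs are in their places turn the timer knob so that its pointer stands at the white index mark on the ring around it. Leave the other things on the bench alone.

Things in the scene. Friction and masses are not known exactly. Their poses are not given: they have to be found in the camera images.
- full0: Full battery pack, at first plugged in a charger bay: black 56 x 70 x 44 mm body (x, y, z) on a grey plug foot 46 x 58 x 26 mm, 70 mm tall; the 5 to 6 mm shoulder between them is 26 mm above the origin, the centre of the foot's underside; z up. 0.4 kg; grip across the 56 mm. Packs look alike. None if absent (two of the three full ones are there).
- full1: Full battery pack, at first plugged in a charger bay: black 56 x 70 x 44 mm body (x, y, z) on a grey plug foot 46 x 58 x 26 mm, 70 mm tall; the 5 to 6 mm shoulder between them is 26 mm above the origin, the centre of the foot's underside; z up. 0.4 kg; grip across the 56 mm. Packs look alike. None if absent (two of the three full ones are there).
- full2: Full battery pack, at first plugged in a charger bay: black 56 x 70 x 44 mm body (x, y, z) on a grey plug foot 46 x 58 x 26 mm, 70 mm tall; the 5 to 6 mm shoulder between them is 26 mm above the origin, the centre of the foot's underside; z up. 0.4 kg; grip across the 56 mm. Packs look alike. None if absent (two of the three full ones are there).
- flat0: Flat battery pack, at first standing on the bench between robot and charger: black 56 x 70 x 44 mm body (x, y, z) on a grey plug foot 46 x 58 x 26 mm, 70 mm tall; the 5 to 6 mm shoulder between them is 26 mm above the origin, the centre of the foot's underside; z up. 0.4 kg; grip across the 56 mm. Packs look alike. None if absent (2 or 3 flat ones are there).
- flat1: Flat battery pack, at first standing on the bench between robot and charger: black 56 x 70 x 44 mm body (x, y, z) on a grey plug foot 46 x 58 x 26 mm, 70 mm tall; the 5 to 6 mm shoulder between them is 26 mm above the origin, the centre of the foot's underside; z up. 0.4 kg; grip across the 56 mm. Packs look alike. None if absent (2 or 3 flat ones are there).
- flat2: Flat battery pack, at first standing on the bench between robot and charger: black 56 x 70 x 44 mm body (x, y, z) on a grey plug foot 46 x 58 x 26 mm, 70 mm tall; the 5 to 6 mm shoulder between them is 26 mm above the origin, the centre of the foot's underside; z up. 0.4 kg; grip across the 56 mm. Packs look alike. None if absent (2 or 3 flat ones are there).
- charger: Fixed grey charger block on the bench, 100 mm (x) by 390 mm (y) by 60 mm high. Origin: centre of its underside. In its top, in one row along its y at y = 137, 49 and -39 mm (x = 0), are three rectangular bays; at y = -145 mm is the timer knob.
- bay0 (a point): Centre of a bay's mouth in the charger's top face, 60 mm above the bench, axes as the charger's. The bay is a blind hole 49 (x) by 61 mm (y), 29 mm deep, chamfered 3 mm: a pack's foot fits with its x along the charger's x, either way round. Fully home, the shoulder rests on the top face and the pack's origin is 26 mm below this point.
- bay1 (a point): Centre of a bay's mouth in the charger's top face, 60 mm above the bench, axes as the charger's. The bay is a blind hole 49 (x) by 61 mm (y), 29 mm deep, chamfered 3 mm: a pack's foot fits with its x along the charger's x, either way round. Fully home, the shoulder rests on the top face and the pack's origin is 26 mm below this point.
- bay2 (a point): Centre of a bay's mouth in the charger's top face, 60 mm above the bench, axes as the charger's. The bay is a blind hole 49 (x) by 61 mm (y), 29 mm deep, chamfered 3 mm: a pack's foot fits with its x along the charger's x, either way round. Fully home, the shoulder rests on the top face and the pack's origin is 26 mm below this point.
- tray_in (a point): Centre of the inner floor (6 mm above the bench) of a fixed, open light-wood tray, outside 120 mm (x) by 210 mm (y) by 24 mm high, walls 6 mm; axes as the tray's. Room for two packs upright side by side along its y.
- timer (a joint): Angle of the timer knob (rad), 0 to 3.2, growing clockwise seen from above, about a vertical axis; at 0 the pointer points to the charger's -x. It turns stiffly (0.06 N m) and stays where it is left.
- pointer (a point): Tip of the knob's white pointer, 36 mm from the knob's axis; the pointer lies along one end of the knob's grip bar (white line on top of that end).
- knob_grip (a point): Point on the knob's axis at which to grip, 91 mm above the bench, 12 mm below the top of the grip bar. The bar is black, 58 mm long (this point's x), 16 mm wide (y), 28 mm high, on a round skirt of 30 mm radius whose top is 15 mm below this point. The point turns with the knob; its -x is the pointer's direction.
- mark (a point): Inner end of the white index mark on the dark ring (radius 47.5 mm) around the knob, 36 mm from the knob's axis: pointer tip and this point coincide when the knob is set. The ring was set beforehand, 1.2 to 2.7 rad clockwise of the charger's -x, and stays put (the gripper cannot turn it).
- bowl: Bystander, to be left alone: turned wooden bowl, 124 mm across, 50 mm high, origin at the centre of its underside.
- wax: Bystander, to be left alone: steel wax tin, 72 mm across, 70 mm high, origin at the centre of its underside.
- screwdriver: Bystander, to be left alone: screwdriver, 200 mm long, lying on the bench along its x.
- gouge: Bystander, to be left alone: turning gouge with a wooden handle, about 330 mm long, lying on the bench along its x from 30 mm behind its origin to 300 mm ahead of it.
There are look-alikes about, which are no part of the job. What is shaped like the flat2 but orange is not meant. What is shaped like the full2 but turquoise is not meant.

How it is judged:
By the outcome, as a careful person would: the job done as asked, in the order asked, and still so for the second after the job is handed in, with the robot touching nothing.
Of full0, full1, full2 only 2 to 2 are there at a start; the rules pass over those that are not, and their reading is None.
Of flat0, flat1, flat2 only 2 to 3 are there at a start; the rules pass over those that are not, and their reading is None.
At some moment in a run one of flat0, flat1, flat2 may be knocked a few centimetres aside while the robot is not near it.
It also fails if it takes over 208 s, if anything falls off the work surface, if the arm or the gripper's body presses on something with over 40 N, if the wrist force passes 120 N, or if a joint passes its speed limit or range.

## Robot

A 6-joint arm with a two-finger parallel gripper is mounted at the origin on the work surface. World frame = base frame: x ahead of the robot, y to its left, z up, the work surface at z = 0. Lengths are in mm, angles in rad, forces in N, time in s.
With the tool pointing down it reaches from about 350 to 875 mm from the base axis. Payload 4.2 kg.
Tool frame: the origin (TCP) lies midway between the tips of the shut fingers; the grasp point (between the pads) lies hold_point_z behind it (hold_point_z is the distance from the TCP to the grasp point, in mm); z points along the fingers, y is the line along which they close (so a half turn about z gives the same grasp; the last joint's range is limited). The gripper opens to 85 mm and grips with 20 to 120 N. Pads are 22 mm wide; open, the fingers measure 114 mm over their backs; the gripper's body (76 mm by 85 mm) begins 54 mm behind the grasp point. The pads swing forward as they close: fully open they stand 13 mm farther back than shut.
Start: joints at [1.424, 0.385, 0.008, 0, -1.194, -0.259], TCP at [246.688, 574.234, 231.312] pointing down, gripper open.
Joint ranges: [-3.14, 3.14], [-1.21, 2.06], [-1.07, 1.41], [-3.16, 2.05], [-2.99, -0.16], [-3.1, 3.1]. Speed limits (rad/s): [2.79, 2.79, 3.14, 3.14, 3.14, 3.14].

## Interface

Orientations are given as a unit quaternion [x, y, z, w].
In Python, from rig import read_state, camera, camera_info, finish_job, hold_point_z gives the robot as it stands.
- The arm moves only by the tool move_arm, never from a script. Its argument "steps" is a list of rows, each an object of numbers: "x", "y", "z": the shift along the tool's x, y, z in m; "wx", "wy", "wz": the turn, a rotation vector about the tool's x, y, z in degrees. A call has 1 to 5 rows; each row shifts and turns the commanded pose from where the row before left it, along the tool's axes as they then stand; what a row does not reach is not made up. A row lasts 1/12 s, in which the tool goes at most 41.7 mm and 7.16 degrees, less where a joint would pass 70% of its speed; a pose out of reach is approached as far as the arm can. A call with a gripper value outside its range is refused whole. "claw" is the finger opening in m, from 0 to 0.0854, set as the call begins (left out, the last holds). The fingers move at their own pace and stop on an object; "squeeze" is the grip in N (left out, the last holds). Time passes only in rows, so rows that do not move let the fingers close. It gives the time, the measured TCP pose, the force, the opening and the grip force at its end, in the units of the state.
- read_state(): the state, without advancing time (a new reading comes with each control period).
- camera(name): name is "scene" or "top"; returns (picture, depth): 420x560x3 uint8, red, green, blue; 420x560 float32, mm along the optical axis (not along the pixel's ray), 0 where there is no reading.
- camera_info(name): a dict with "fx", "fy", "cx", "cy" (pixels), "camera_from_world" (4x4, takes a point from world to camera coordinates). Camera axes: x right, y down, z forward; pixel columns grow to the right and rows downward; lengths in mm; the calibration is good to about 2 mm. A picture is of the moment at which its call begins. camera_info takes no time and is no camera call.
- finish_job(): hands the job in; it is judged then, once.
The state is a dict: "clock": time; "joint_pos": joint angles; "joint_vel": joint speeds; "effort": joint torques, N m; "eef_pos": TCP position; "orientation": TCP orientation; "ft_force": force on the tool from outside, world axes, zero at the start; "ft_torque": the same for the moment, N m; "gripper_width": finger opening in mm; "grasp_force": force on a finger pad.
Only numpy, scipy, OpenCV 4.12 (cv2) and the standard library are available. Lean on these libraries where they do the work, as an engineer would, in place of code of your own. Each camera call takes 0.05 s, during which the arm holds its last target. There are 200 camera calls.

## Working session

There is one attempt and no reset: what is moved stays moved. The work goes in short steps, Python scripts to look and compute and a tool call to move; the robot and the scene stay as the last step left them, time stands still between calls to the robot, and variables do not carry over. Pictures are saved under pics/ and viewed, at most 14 in all, crops included, and the job is handed in when it is done.

Besides the shell and the picture viewer there is one more tool, called after "Call:" in YAML: its name, and indented under it one key for each argument. move_arm: Moves the arm, as the interface text tells. Its arguments: {"type":"object","properties":{"steps":{"type":"array"},"claw":{"type":"number"},"squeeze":{"type":"number"}},"required":["steps"]}

```bash
ls; mkdir -p pics; python3 - <<'E'
from rig import *
import cv2,numpy as np
s=read_state();print(s, hold_point_z)
for n in("scene","top"):
    p,d=camera(n);np.savez(f"pics/{n}0.npz",p=p,d=d)
    cv2.imwrite(f"pics/{n}0.png",p[:,:,::-1]);i=camera_info(n);print(n,i)
E
```

```text
pics
{'clock': 0.0, 'joint_pos': array([ 1.42359890e+00,  3.85530652e-01,  6.64582403e-03, -4.90048369e-04,
       -1.19398015e+00, -2.58583220e-01]), 'joint_vel': array([ 2.02543728e-03, -9.37305296e-04, -1.05227836e-03, -1.20598382e-03,
        2.52200383e-05,  2.41297859e-04]), 'effort': array([ 8.75768146e-04, -3.92288840e+01,  1.88402832e+01,  4.18640703e+00,
       -4.67564343e-03,  1.03624987e-05]), 'eef_pos': array([246.47605081, 573.72583372, 230.24636137]), 'orientation': array([ 9.79469498e-01, -2.01589635e-01, -1.69812361e-04,  1.04539619e-03]), 'ft_force': array([ 0.22659032, -0.78366666, -0.28458585]), 'ft_torque': array([ 0.01615428,  0.01462375, -0.01463272]), 'grasp_force': 0.0, 'gripper_width': 85.33896775104408} 18.700000000000003
scene {'fx': 422.2117277207004, 'fy': 422.2117277207004, 'cx': 272.9375654614725, 'cy': 208.40501542019143, 'camera_from_world': array([[-3.98139230e-01,  9.17232246e-01, -1.30445725e-02,
         2.58751945e+02],
       [ 7.52448239e-01,  3.18412298e-01, -5.76571986e-01,
        -3.67176632e+02],
       [-5.24696866e-01, -2.39371292e-01, -8.16942216e-01,
         1.55852924e+03],
       [ 0.00000000e+00,  0.00000000e+00,  0.00000000e+00,
         1.00000000e+00]])}
top {'fx': 518.1217050822621, 'fy': 518.1217050822621, 'cx': 280.92934426819625, 'cy': 205.1121685316484, 'camera_from_world': array([[ 2.68239540e-03, -9.99885578e-01, -1.48874269e-02,
        -3.81678260e+01],
       [-9.91848395e-01, -7.63642253e-04, -1.27421260e-01,
         5.63561607e+02],
       [ 1.27395312e-01,  1.51078647e-02, -9.91736955e-01,
         1.35121639e+03],
       [ 0.00000000e+00,  0.00000000e+00,  0.00000000e+00,
         1.00000000e+00]])}
```

View pics/top0.png

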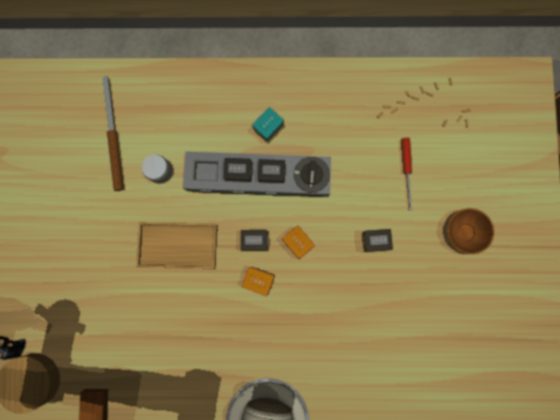

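View pics/scene0.png

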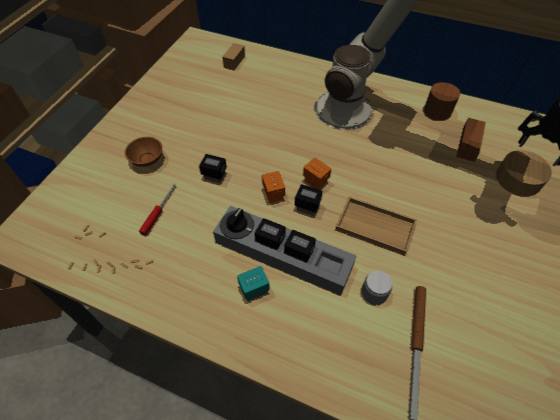

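The top view shows two flat packs at (254,240) and (378,240), full packs at (238,168) and (271,170), and an empty bay at (206,171). The knob is at (312,175), the tray at (178,246), and the orange and turquoise decoys stand nearby. Next I'll measure them from the depth in both views.

```bash
cat > h.py <<'E'
from rig import *
import cv2,numpy as np
def cloud(n,p=None,d=None):
    if p is None: p,d=camera(n)
    i=camera_info(n);v,u=np.mgrid[0:420,0:560]
    c=np.stack([(u-i['cx'])/i['fx']*d,(v-i['cy'])/i['fy']*d,d],-1).astype(float)
    T=np.linalg.inv(i['camera_from_world'])
    w=c@T[:3,:3].T+T[:3,3]; w[d<=0]=np.nan
    return p,w
def pix(n,pt):
    i=camera_info(n);c=i['camera_from_world']@np.r_[pt,1];return c[0]/c[2]*i['fx']+i['cx'],c[1]/c[2]*i['fy']+i['cy']
def blobs(w,z0,z1,amin=60,xr=(300,900),yr=(-500,500)):
    m=(w[...,2]>z0)&(w[...,2]<z1)&(w[...,0]>xr[0])&(w[...,0]<xr[1])&(w[...,1]>yr[0])&(w[...,1]<yr[1])
    n,l,st,ce=cv2.connectedComponentsWithStats(m.astype(np.uint8),connectivity=4)
    out=[]
    for k in range(1,n):
        if st[k,4]<amin: continue
        q=w[l==k]; r=cv2.minAreaRect(q[:,:2].astype(np.float32))
        out.append((st[k,4],np.round(ce[k]),np.round(r[0],1),np.round(r[1],1),round(r[2],1),np.round(np.median(q[:,2]),1)))
    return out
E
python3 - <<'E'
from h import *
for n in("top","scene"):
    f=np.load(f"pics/{n}0.npz");p,w=cloud(n,f['p'],f['d'])
    for z in((-4,4),(15,32),(50,66),(64,78),(96,112)):
        print(n,z)
        if z[0]<0: print(np.nanmedian(w[230:260,300:350,2]));continue
        for b in blobs(w,*z): print("  ",*b)
E
```

```text
top (-4, 4)
0.8794035671905931
top (15, 32)
   60 [107.  98.] [869.5 452. ] [38.  16.8] 5.6 17.7
   706 [113. 153.] [728.8 428.8] [250.1  29.6] 9.2 23.4
   318 [406. 155.] [ 702.6 -378.6] [99.2 25.5] 2.0 23.4
   233 [206. 171.] [656.6 167.1] [57.9 45.7] 87.0 29.7
   70 [452. 231.] [ 492.9 -492.7] [13.6 64.1] 89.5 24.8
   590 [175. 245.] [456.2 245.9] [211.9 120. ] 88.7 22.5
top (50, 66)
   3255 [256. 174.] [647.1  28.2] [389.9 103.5] 87.6 60.1
   90 [161. 173.] [648.9 284.3] [30.3 69.6] 49.5 58.7
top (64, 78)
   526 [267. 123.] [ 7.818e+02 -6.000e-01] [56.5 70.2] 47.5 70.0
   477 [153. 167.] [662.  300.7] [63.9 65.9] 2.5 69.7
   172 [318. 176.] [ 632.9 -130.9] [47.1 76.4] 55.8 72.8
   130 [303. 172.] [648.5 -92. ] [34.7 49.8] 85.2 73.8
   562 [298. 242.] [463.2 -81.1] [69.7 55.6] 40.1 70.1
   581 [378. 240.] [ 468.5 -288.1] [56.1 70.2] 4.5 70.1
   567 [253. 240.] [467.1  34.5] [54.7 68. ] 0.3 69.8
   580 [257. 281.] [361.9  23.2] [69.7 55.9] 70.4 69.9
top (96, 112)
   580 [236. 169.] [649.7  77.1] [70.3 56.4] 87.3 103.8
   587 [270. 170.] [646.  -11.1] [71.  56.4] 86.6 104.0
   140 [
[... 717 characters left out ...]
.0 59.9
   64 [256. 290.] [802.2  19.7] [ 4.7 66.9] 46.1 58.5
scene (64, 78)
   315 [211. 163.] [ 470.7 -287.3] [57.6 71.5] 4.7 69.9
   336 [317. 168.] [364.2  24.2] [71.1 60.9] 72.9 70.0
   350 [273. 181.] [465.2 -79.6] [72.2 57.1] 41.1 70.2
   379 [308. 194.] [470.   35.5] [58.4 70.2] 2.5 70.0
   192 [239. 227.] [654.9 -97. ] [49.  82.2] 62.1 70.7
   71 [296. 256.] [678.1  77.3] [ 9.6 70.2] 4.3 71.7
   544 [252. 280.] [783.8   1. ] [57.2 70.1] 47.8 70.3
   488 [378. 282.] [663.6 301.3] [64.1 64.9] 35.4 70.4
scene (96, 112)
   116 [235. 216.] [ 644.4 -115.9] [17.  59.3] 86.1 102.6
   488 [269. 230.] [647.4  -9.8] [71.6 58.5] 88.9 104.0
   516 [299. 242.] [651.3  77.4] [70.7 57.9] 87.5 104.1
```

Call:
move_arm:
  steps:
    - {"wz":6.9}
    - {"wz":6.9}
    - {"wz":6.9}
    - {"wz":6.9}
    - {"wz":6.9}
  claw: 0.08
  squeeze: 60

```text
invalid input at $.steps[0]: expected keys x, y, z, wx, wy, wz
```

Call:
move_arm:
  steps:
    - {"wz":6.9}
    - {"wz":6.9}
    - {"wz":6.9}
    - {"wz":6.9}
    - {"wz":6.9}

```text
invalid input at $.steps[0]: expected keys x, y, z, wx, wy, wz
```

```bash
cat > g.py <<'E'
# usage: g.py x y z [yaw of tool x, deg]: tool-frame shift (mm) and turn (deg) to a world target
import sys,numpy as np
from rig import *
from scipy.spatial.transform import Rotation as R
a=list(map(float,sys.argv[1:]));s=read_state()
r=R.from_quat(s['orientation']);M=r.as_matrix()
yaw=np.degrees(np.arctan2(M[1,0],M[0,0]))
print('t',round(s['clock'],2),'pos',s['eef_pos'].round(1),'yaw',yaw.round(2),'tilt',M[:2,2].round(4),'w',round(s['gripper_width'],1),'gf',round(s['grasp_force'],1),'F',s['ft_force'].round(1),'j',s['joint_pos'].round(2))
if a:
    print('shift',(M.T@(np.array(a[:3])-s['eef_pos'])).round(1))
    if len(a)>3: print('wz',round(-(a[3]-yaw),2))
E
python3 g.py 650.3 76.9 160 -92.4
```

```text
t 0.1 pos [246.5 573.8 230.3] yaw -23.26 tilt [-0.0007 -0.0018] w 85.6 gf 0.0 F [ 0.2  0.2 -0.2] j [ 1.42  0.39  0.01 -0.   -1.19 -0.26]
shift [567.2 296.9  71. ]
wz 69.14
```

Call:
move_arm:
  steps:
    - {"x":0,"y":0,"z":0,"wx":0,"wy":0,"wz":6.9}
    - {"x":0,"y":0,"z":0,"wx":0,"wy":0,"wz":6.9}
    - {"x":0,"y":0,"z":0,"wx":0,"wy":0,"wz":6.9}
    - {"x":0,"y":0,"z":0,"wx":0,"wy":0,"wz":6.9}
    - {"x":0,"y":0,"z":0,"wx":0,"wy":0,"wz":6.9}
  claw: 0.08
  squeeze: 60

```text
clock: 0.52
eef_pos: [246.6, 573.9, 230.7]
orientation: [0.874, -0.486, 0.0, 0.001]
ft_force: [-0.1, 0.3, -0.3]
gripper_width: 80.0
grasp_force: 0.0
```

Call:
move_arm:
  steps:
    - {"x":0,"y":0,"z":0,"wx":0,"wy":0,"wz":6.9}
    - {"x":0,"y":0,"z":0,"wx":0,"wy":0,"wz":6.9}
    - {"x":0,"y":0,"z":0,"wx":0,"wy":0,"wz":6.9}
    - {"x":0,"y":0,"z":0,"wx":0,"wy":0,"wz":6.9}
    - {"x":0,"y":0,"z":0,"wx":0,"wy":0,"wz":6.9}

```text
clock: 0.93
eef_pos: [246.6, 573.9, 230.6]
orientation: [-0.691, 0.723, -0.0, -0.001]
ft_force: [-1.0, -0.4, -1.1]
gripper_width: 79.7
grasp_force: 0.0
```

```bash
python3 g.py 650.3 76.9 160 -92.4
```

```text
t 0.93 pos [246.6 573.9 230.6] yaw -92.6 tilt [-0.0005 -0.0013] w 79.7 gf 0.0 F [-1.  -0.4 -1.1] j [ 1.42  0.39  0.01 -0.   -1.19 -1.47]
shift [ 478.1 -425.9   71.1]
wz -0.2
```

Call:
move_arm:
  steps:
    - {"x":0.03,"y":-0.0267,"z":0,"wx":0,"wy":0,"wz":0}
    - {"x":0.03,"y":-0.0267,"z":0,"wx":0,"wy":0,"wz":0}
    - {"x":0.03,"y":-0.0267,"z":0,"wx":0,"wy":0,"wz":0}
    - {"x":0.03,"y":-0.0267,"z":0,"wx":0,"wy":0,"wz":0}
    - {"x":0.03,"y":-0.0267,"z":0,"wx":0,"wy":0,"wz":0}

```text
clock: 1.35
eef_pos: [374.8, 417.4, 230.9]
orientation: [-0.693, 0.721, -0.0, -0.0]
ft_force: [0.6, 0.8, -0.7]
gripper_width: 80.3
grasp_force: 0.0
```

Call:
move_arm:
  steps:
    - {"x":0.03,"y":-0.0267,"z":0,"wx":0,"wy":0,"wz":0}
    - {"x":0.03,"y":-0.0267,"z":0,"wx":0,"wy":0,"wz":0}
    - {"x":0.03,"y":-0.0267,"z":0,"wx":0,"wy":0,"wz":0}
    - {"x":0.03,"y":-0.0267,"z":0,"wx":0,"wy":0,"wz":0}
    - {"x":0.03,"y":-0.0267,"z":0,"wx":0,"wy":0,"wz":0}

```text
clock: 1.77
eef_pos: [502.4, 262.1, 231.0]
orientation: [-0.693, 0.721, 0.0, -0.0]
ft_force: [-0.3, 0.3, 0.6]
gripper_width: 80.2
grasp_force: 0.0
```

Call:
move_arm:
  steps:
    - {"x":0.03,"y":-0.0267,"z":0,"wx":0,"wy":0,"wz":0}
    - {"x":0.03,"y":-0.0267,"z":0,"wx":0,"wy":0,"wz":0}
    - {"x":0.03,"y":-0.0267,"z":0,"wx":0,"wy":0,"wz":0}
    - {"x":0.03,"y":-0.0267,"z":0,"wx":0,"wy":0,"wz":0}
    - {"x":0.028,"y":-0.025,"z":0.01,"wx":0,"wy":0,"wz":-0.2}

```text
clock: 2.18
eef_pos: [629.6, 109.1, 222.9]
orientation: [-0.694, 0.72, -0.001, 0.001]
ft_force: [0.3, 1.0, 0.9]
gripper_width: 80.3
grasp_force: 0.0
```

```bash
python3 g.py 650.3 76.9 64 -92.4
```

```text
t 2.18 pos [629.6 109.1 222.9] yaw -92.06 tilt [0.0035 0.0007] w 80.3 gf 0.0 F [0.3 1.  0.9] j [ 0.42  0.41  0.03  0.   -1.18 -0.46]
shift [ 31.6 -21.3 158.9]
wz 0.34
```

Call:
move_arm:
  steps:
    - {"x":0.0315,"y":-0.0212,"z":0.01,"wx":0,"wy":0,"wz":0}
    - {"x":0,"y":0,"z":0.03,"wx":0,"wy":0,"wz":0}
    - {"x":0,"y":0,"z":0.03,"wx":0,"wy":0,"wz":0}
    - {"x":0,"y":0,"z":0,"wx":0,"wy":0,"wz":0}
    - {"x":0,"y":0,"z":0,"wx":0,"wy":0,"wz":0}

```text
clock: 2.6
eef_pos: [646.6, 78.1, 149.5]
orientation: [-0.694, 0.72, 0.001, -0.002]
ft_force: [1.6, -0.2, 0.5]
gripper_width: 80.1
grasp_force: 0.0
```

```bash
python3 g.py 650.3 76.9 64 -92.4
```

```text
t 2.6 pos [646.6  78.1 149.5] yaw -92.05 tilt [-0.0046 -0.0021] w 80.1 gf 0.0 F [ 1.6 -0.2  0.5] j [ 0.37  0.49 -0.03  0.   -1.05 -0.4 ]
shift [ 0.8 -4.1 85.5]
wz 0.35
```

Call:
move_arm:
  steps:
    - {"x":0.0008,"y":-0.004,"z":0,"wx":0,"wy":0,"wz":0.35}
    - {"x":0,"y":0,"z":0.03,"wx":0,"wy":0,"wz":0}
    - {"x":0,"y":0,"z":0.03,"wx":0,"wy":0,"wz":0}
    - {"x":0,"y":0,"z":0.025,"wx":0,"wy":0,"wz":0}
    - {"x":0,"y":0,"z":0,"wx":0,"wy":0,"wz":0}

```text
clock: 3.02
eef_pos: [649.5, 77.9, 63.2]
orientation: [-0.692, 0.722, 0.002, -0.003]
ft_force: [-1.5, -1.3, -0.1]
gripper_width: 80.0
grasp_force: 0.0
```

```bash
python3 g.py 650.3 76.9 64 -92.4
```

```text
t 3.02 pos [649.5  77.9  63.2] yaw -92.4 tilt [-0.0063 -0.0012] w 80.0 gf 0.0 F [-1.5 -1.3 -0.1] j [ 0.37  0.59 -0.11 -0.   -0.88 -0.41]
shift [ 1.  -0.8 -0.8]
wz -0.0
```

Call:
move_arm:
  steps:
    - {"x":0,"y":0,"z":0,"wx":0,"wy":0,"wz":0}
    - {"x":0,"y":0,"z":0,"wx":0,"wy":0,"wz":0}
    - {"x":0,"y":0,"z":0,"wx":0,"wy":0,"wz":0}
    - {"x":0,"y":0,"z":0,"wx":0,"wy":0,"wz":0}
    - {"x":0,"y":0,"z":0,"wx":0,"wy":0,"wz":0}
  claw: 0.04

```text
clock: 3.43
eef_pos: [652.4, 78.4, 69.8]
orientation: [-0.692, 0.721, -0.001, 0.001]
ft_force: [-4.0, 2.9, 6.1]
gripper_width: 55.5
grasp_force: 66.8
```

```bash
python3 g.py 650.3 76.9 64 -92.4
```

```text
t 3.43 pos [652.4  78.4  69.8] yaw -92.34 tilt [0.0031 0.0009] w 55.5 gf 66.8 F [-4.   2.9  6.1] j [ 0.37  0.58 -0.1   0.   -0.89 -0.41]
shift [1.6 2.1 5.8]
wz 0.06
```

Call:
move_arm:
  steps:
    - {"x":0,"y":0,"z":-0.01,"wx":0,"wy":0,"wz":0}
    - {"x":0,"y":0,"z":-0.02,"wx":0,"wy":0,"wz":0}
    - {"x":0,"y":0,"z":-0.02,"wx":0,"wy":0,"wz":0}
    - {"x":0,"y":0,"z":-0.03,"wx":0,"wy":0,"wz":0}
    - {"x":0,"y":0,"z":0,"wx":0,"wy":0,"wz":0}

```text
clock: 3.85
eef_pos: [656.0, 78.4, 154.4]
orientation: [-0.693, 0.721, -0.004, 0.006]
ft_force: [2.0, 0.9, -1.5]
gripper_width: 54.9
grasp_force: 66.0
```

```bash
python3 g.py 458 293.8 142 -92.4; python3 - <<'E'
from h import *
p,w=cloud("scene")
print(blobs(w,96,112)[:4]); cv2.imwrite("pics/a1.png",p[100:330,150:450,::-1])
for b in blobs(w,115,260): print(*b)
E
```

```text
t 3.85 pos [656.   78.4 154.4] yaw -92.32 tilt [0.0146 0.0026] w 54.9 gf 66.0 F [ 2.   0.9 -1.5] j [ 0.36  0.49 -0.02  0.   -1.05 -0.41]
shift [-207.1  206.8   10. ]
wz 0.08
[(np.int32(114), array([235., 216.]), array([ 643.7, -116.1]), array([17.7, 58.6]), 85.7, np.float64(103.2)), (np.int32(476), array([269., 231.]), array([647.8, -10.6]), array([71.3, 57.8]), 88.2, np.float64(104.3))]
746 [300. 233.] [672.2  77.6] [ 71.4 101.8] 88.7 188.8
```

View pics/a1.png

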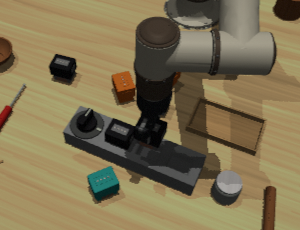

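Call:
move_arm:
  steps:
    - {"x":0,"y":0,"z":0,"wx":0,"wy":0,"wz":0}
    - {"x":0,"y":0,"z":0,"wx":0,"wy":0,"wz":0}
    - {"x":0,"y":0,"z":0,"wx":0,"wy":0,"wz":0}

```text
clock: 4.15
eef_pos: [650.6, 77.5, 144.6]
orientation: [-0.692, 0.722, 0.001, -0.001]
ft_force: [0.5, -0.4, -4.0]
gripper_width: 55.2
grasp_force: 65.9
```

```bash
python3 g.py 458 293.8 142 -92.4
```

```text
t 4.15 pos [650.6  77.5 144.6] yaw -92.42 tilt [-0.0031 -0.0006] w 55.2 gf 65.9 F [ 0.5 -0.4 -4. ] j [ 0.36  0.5  -0.03 -0.   -1.04 -0.41]
shift [-208.   201.6    3. ]
wz -0.02
```

Call:
move_arm:
  steps:
    - {"x":-0.02,"y":0.02,"z":0,"wx":0,"wy":0,"wz":0}
    - {"x":-0.028,"y":0.027,"z":0,"wx":0,"wy":0,"wz":0}
    - {"x":-0.028,"y":0.027,"z":0,"wx":0,"wy":0,"wz":0}
    - {"x":-0.028,"y":0.027,"z":0,"wx":0,"wy":0,"wz":0}
    - {"x":-0.028,"y":0.027,"z":0,"wx":0,"wy":0,"wz":0}

```text
clock: 4.57
eef_pos: [527.6, 215.5, 145.1]
orientation: [-0.692, 0.722, 0.0, -0.001]
ft_force: [0.7, 1.8, -3.3]
gripper_width: 55.3
grasp_force: 66.0
```

Call:
move_arm:
  steps:
    - {"x":-0.028,"y":0.027,"z":0,"wx":0,"wy":0,"wz":0}
    - {"x":-0.028,"y":0.027,"z":0,"wx":0,"wy":0,"wz":0}
    - {"x":-0.02,"y":0.02,"z":0,"wx":0,"wy":0,"wz":0}
    - {"x":0,"y":0,"z":0.02,"wx":0,"wy":0,"wz":0}
    - {"x":0,"y":0,"z":0.02,"wx":0,"wy":0,"wz":0}

```text
clock: 4.98
eef_pos: [457.8, 296.2, 106.5]
orientation: [-0.694, 0.72, 0.0, 0.001]
ft_force: [-0.3, -0.5, -4.8]
gripper_width: 55.5
grasp_force: 66.1
```

Call:
move_arm:
  steps:
    - {"x":0,"y":0,"z":0.02,"wx":0,"wy":0,"wz":0}
    - {"x":0,"y":0,"z":0.02,"wx":0,"wy":0,"wz":0}
    - {"x":0,"y":0,"z":0,"wx":0,"wy":0,"wz":0}
    - {"x":0,"y":0,"z":0,"wx":0,"wy":0,"wz":0}
    - {"x":0,"y":0,"z":0,"wx":0,"wy":0,"wz":0}

```text
clock: 5.4
eef_pos: [459.2, 294.5, 66.9]
orientation: [-0.692, 0.722, -0.0, 0.001]
ft_force: [-0.5, 0.6, -2.9]
gripper_width: 55.1
grasp_force: 65.6
```

```bash
python3 g.py 458 293.8 37 -91.5
```

```text
t 5.4 pos [459.2 294.5  66.9] yaw -92.37 tilt [0.001  0.0004] w 55.1 gf 65.6 F [-0.5  0.6 -2.9] j [ 0.87  0.43 -0.4   0.   -0.74 -0.91]
shift [ 0.7  1.2 29.9]
wz -0.87
```

Bottom at about 36; descend 29 then 2 more slowly.

Call:
move_arm:
  steps:
    - {"x":0.0005,"y":0.001,"z":0.015,"wx":0,"wy":0,"wz":-0.8}
    - {"x":0,"y":0,"z":0.01,"wx":0,"wy":0,"wz":0}
    - {"x":0,"y":0,"z":0.003,"wx":0,"wy":0,"wz":0}
    - {"x":0,"y":0,"z":0,"wx":0,"wy":0,"wz":0}
    - {"x":0,"y":0,"z":0,"wx":0,"wy":0,"wz":0}

```text
clock: 5.82
eef_pos: [458.3, 294.3, 41.4]
orientation: [-0.697, 0.717, -0.0, 0.001]
ft_force: [-4.8, -1.4, 10.4]
gripper_width: 55.3
grasp_force: 68.3
```

Call:
move_arm:
  steps:
    - {"x":0,"y":0,"z":0.001,"wx":0,"wy":0,"wz":0}
    - {"x":0,"y":0,"z":0.001,"wx":0,"wy":0,"wz":0}
    - {"x":0,"y":0,"z":0,"wx":0,"wy":0,"wz":0}
    - {"x":0,"y":0,"z":0,"wx":0,"wy":0,"wz":0}

```text
clock: 6.15
eef_pos: [458.3, 294.3, 41.4]
orientation: [-0.698, 0.717, -0.0, 0.002]
ft_force: [-7.5, -3.0, 23.0]
gripper_width: 55.2
grasp_force: 69.8
```

Call:
move_arm:
  steps:
    - {"x":0,"y":0,"z":-0.003,"wx":0,"wy":0,"wz":0}
    - {"x":0,"y":0,"z":0,"wx":0,"wy":0,"wz":0}
    - {"x":0,"y":0,"z":0,"wx":0,"wy":0,"wz":0}
    - {"x":0,"y":0,"z":0,"wx":0,"wy":0,"wz":0}
    - {"x":0,"y":0,"z":0,"wx":0,"wy":0,"wz":0}
  claw: 0.076

```text
clock: 6.57
eef_pos: [457.6, 293.5, 39.2]
orientation: [-0.697, 0.717, -0.0, -0.0]
ft_force: [-0.4, 0.4, -0.0]
gripper_width: 75.8
grasp_force: 0.0
```

Call:
move_arm:
  steps:
    - {"x":0,"y":0,"z":-0.02,"wx":0,"wy":0,"wz":0}
    - {"x":0,"y":0,"z":-0.03,"wx":0,"wy":0,"wz":0}
    - {"x":0,"y":0,"z":-0.04,"wx":0,"wy":0,"wz":0}
    - {"x":0,"y":0,"z":-0.02,"wx":0,"wy":0,"wz":0}
    - {"x":0,"y":0,"z":0,"wx":0,"wy":0,"wz":0}

```text
clock: 6.98
eef_pos: [460.1, 295.8, 154.5]
orientation: [-0.698, 0.717, -0.0, 0.005]
ft_force: [0.9, 1.1, -0.1]
gripper_width: 75.9
grasp_force: 0.0
```

```bash
python3 g.py 646.7 -10.9 150 -92.4
```

```text
t 6.98 pos [460.1 295.8 154.5] yaw -91.54 tilt [0.008 0.007] w 75.9 gf 0.0 F [ 0.9  1.1 -0.1] j [ 0.87  0.32 -0.3   0.   -0.94 -0.9 ]
shift [ 301.6 -194.8    3.9]
wz 0.86
```

Call:
move_arm:
  steps:
    - {"x":0.02,"y":-0.013,"z":0,"wx":0,"wy":0,"wz":0.85}
    - {"x":0.034,"y":-0.022,"z":0,"wx":0,"wy":0,"wz":0}
    - {"x":0.034,"y":-0.022,"z":0,"wx":0,"wy":0,"wz":0}
    - {"x":0.034,"y":-0.022,"z":0,"wx":0,"wy":0,"wz":0}
    - {"x":0.034,"y":-0.022,"z":0,"wx":0,"wy":0,"wz":0}

```text
clock: 7.4
eef_pos: [552.3, 131.9, 148.3]
orientation: [-0.692, 0.722, 0.0, -0.001]
ft_force: [0.9, 1.2, -0.6]
gripper_width: 76.0
grasp_force: 0.0
```

Call:
move_arm:
  steps:
    - {"x":0.034,"y":-0.022,"z":0,"wx":0,"wy":0,"wz":0}
    - {"x":0.034,"y":-0.022,"z":0,"wx":0,"wy":0,"wz":0}
    - {"x":0.034,"y":-0.022,"z":0,"wx":0,"wy":0,"wz":0}
    - {"x":0.028,"y":-0.018,"z":0,"wx":0,"wy":0,"wz":0}
    - {"x":0.014,"y":-0.009,"z":0,"wx":0,"wy":0,"wz":0}

```text
clock: 7.82
eef_pos: [639.8, -18.0, 147.5]
orientation: [-0.691, 0.723, 0.0, -0.001]
ft_force: [-0.1, -0.4, 0.2]
gripper_width: 75.9
grasp_force: 0.0
```

Call:
move_arm:
  steps:
    - {"x":0,"y":0,"z":0,"wx":0,"wy":0,"wz":0}
    - {"x":0,"y":0,"z":0,"wx":0,"wy":0,"wz":0}
    - {"x":0,"y":0,"z":0,"wx":0,"wy":0,"wz":0}
    - {"x":0,"y":0,"z":0,"wx":0,"wy":0,"wz":0}

```text
clock: 8.15
eef_pos: [638.2, -13.3, 148.9]
orientation: [-0.692, 0.722, 0.0, -0.0]
ft_force: [0.2, -0.8, -0.3]
gripper_width: 76.0
grasp_force: 0.0
```

```bash
python3 g.py 646.7 -10.9 64 -92.4
```

```text
t 8.15 pos [638.2 -13.3 148.9] yaw -92.37 tilt [-0.0009 -0.    ] w 76.0 gf 0.0 F [ 0.2 -0.8 -0.3] j [ 0.23  0.47 -0.07 -0.   -1.03 -0.27]
shift [-2.8 -8.5 84.9]
wz 0.03
```

Call:
move_arm:
  steps:
    - {"x":-0.0028,"y":-0.0085,"z":0,"wx":0,"wy":0,"wz":0}
    - {"x":0,"y":0,"z":0.02,"wx":0,"wy":0,"wz":0}
    - {"x":0,"y":0,"z":0.03,"wx":0,"wy":0,"wz":0}
    - {"x":0,"y":0,"z":0.02,"wx":0,"wy":0,"wz":0}
    - {"x":0,"y":0,"z":0.013,"wx":0,"wy":0,"wz":0}
  claw: 0.078

```text
clock: 8.57
eef_pos: [646.4, -10.7, 63.8]
orientation: [-0.692, 0.722, 0.001, -0.001]
ft_force: [-0.3, -0.5, -0.8]
gripper_width: 78.0
grasp_force: 0.0
```

Call:
move_arm:
  steps:
    - {"x":0,"y":0,"z":0,"wx":0,"wy":0,"wz":0}
    - {"x":0,"y":0,"z":0,"wx":0,"wy":0,"wz":0}
    - {"x":0,"y":0,"z":0,"wx":0,"wy":0,"wz":0}

```text
clock: 8.82
eef_pos: [648.6, -11.1, 67.6]
orientation: [-0.692, 0.722, -0.001, 0.001]
ft_force: [0.5, 0.6, 0.2]
gripper_width: 78.0
grasp_force: 0.0
```

```bash
python3 g.py 646.7 -10.9 64 -92.4
```

```text
t 8.82 pos [648.6 -11.1  67.6] yaw -92.37 tilt [0.0025 0.    ] w 78.0 gf 0.0 F [0.5 0.6 0.2] j [ 0.23  0.57 -0.13  0.   -0.87 -0.27]
shift [-0.1  1.9  3.6]
wz 0.03
```

Call:
move_arm:
  steps:
    - {"x":0,"y":0,"z":0,"wx":0,"wy":0,"wz":0}
    - {"x":0,"y":0,"z":0,"wx":0,"wy":0,"wz":0}
    - {"x":0,"y":0,"z":0,"wx":0,"wy":0,"wz":0}
    - {"x":0,"y":0,"z":0,"wx":0,"wy":0,"wz":0}
    - {"x":0,"y":0,"z":0,"wx":0,"wy":0,"wz":0}
  claw: 0.04

```text
clock: 9.23
eef_pos: [648.1, -11.5, 68.1]
orientation: [-0.692, 0.722, -0.001, 0.001]
ft_force: [-1.5, 2.7, 7.0]
gripper_width: 55.2
grasp_force: 66.8
```

Call:
move_arm:
  steps:
    - {"x":0,"y":0,"z":-0.01,"wx":0,"wy":0,"wz":0}
    - {"x":0,"y":0,"z":-0.02,"wx":0,"wy":0,"wz":0}
    - {"x":0,"y":0,"z":-0.025,"wx":0,"wy":0,"wz":0}
    - {"x":0,"y":0,"z":-0.02,"wx":0,"wy":0,"wz":0}
    - {"x":0,"y":0,"z":-0.01,"wx":0,"wy":0,"wz":0}

```text
clock: 9.65
eef_pos: [648.0, -11.9, 153.5]
orientation: [-0.692, 0.722, -0.001, 0.001]
ft_force: [0.6, 0.4, -4.1]
gripper_width: 55.3
grasp_force: 67.6
```

Call:
move_arm:
  steps:
    - {"x":0,"y":0,"z":0,"wx":0,"wy":0,"wz":0}
    - {"x":0,"y":0,"z":0,"wx":0,"wy":0,"wz":0}
    - {"x":0,"y":0,"z":0,"wx":0,"wy":0,"wz":0}
    - {"x":0,"y":0,"z":0,"wx":0,"wy":0,"wz":0}

```text
clock: 9.98
eef_pos: [646.1, -12.0, 149.0]
orientation: [-0.692, 0.722, 0.001, -0.002]
ft_force: [0.2, 0.0, -5.3]
gripper_width: 55.4
grasp_force: 67.5
```

```bash
python3 g.py 455.5 197.8 142 -91.5
```

```text
t 9.98 pos [646.1 -12.  149. ] yaw -92.48 tilt [-0.0043 -0.0003] w 55.4 gf 67.5 F [ 0.2  0.  -5.3] j [ 0.23  0.49 -0.04 -0.   -1.04 -0.27]
shift [-201.4  199.4    7.8]
wz -0.98
```

Call:
move_arm:
  steps:
    - {"x":-0.02,"y":0.02,"z":0,"wx":0,"wy":0,"wz":0}
    - {"x":-0.028,"y":0.028,"z":0,"wx":0,"wy":0,"wz":0}
    - {"x":-0.028,"y":0.028,"z":0,"wx":0,"wy":0,"wz":0}
    - {"x":-0.028,"y":0.028,"z":0,"wx":0,"wy":0,"wz":0}
    - {"x":-0.028,"y":0.028,"z":0,"wx":0,"wy":0,"wz":0}

```text
clock: 10.4
eef_pos: [519.3, 126.3, 150.1]
orientation: [-0.692, 0.722, 0.0, -0.001]
ft_force: [0.3, 1.1, -5.0]
gripper_width: 55.3
grasp_force: 67.5
```

Call:
move_arm:
  steps:
    - {"x":-0.028,"y":0.028,"z":0,"wx":0,"wy":0,"wz":0}
    - {"x":-0.025,"y":0.025,"z":0,"wx":0,"wy":0,"wz":0}
    - {"x":-0.016,"y":0.014,"z":0,"wx":0,"wy":0,"wz":-0.95}
    - {"x":0,"y":0,"z":0.02,"wx":0,"wy":0,"wz":0}
    - {"x":0,"y":0,"z":0.02,"wx":0,"wy":0,"wz":0}

```text
clock: 10.82
eef_pos: [456.9, 199.3, 111.7]
orientation: [-0.699, 0.715, -0.0, 0.002]
ft_force: [-0.6, 0.3, -5.3]
gripper_width: 55.1
grasp_force: 67.9
```

Call:
move_arm:
  steps:
    - {"x":0,"y":0,"z":0.02,"wx":0,"wy":0,"wz":0}
    - {"x":0,"y":0,"z":0.01,"wx":0,"wy":0,"wz":0}
    - {"x":0,"y":0,"z":0,"wx":0,"wy":0,"wz":0}
    - {"x":0,"y":0,"z":0,"wx":0,"wy":0,"wz":0}
    - {"x":0,"y":0,"z":0,"wx":0,"wy":0,"wz":0}

```text
clock: 11.23
eef_pos: [457.8, 197.8, 81.8]
orientation: [-0.698, 0.716, -0.0, 0.001]
ft_force: [0.5, 0.8, -4.2]
gripper_width: 55.3
grasp_force: 67.4
```

```bash
python3 g.py 455.5 197.8 40 -91.5
```

```text
t 11.23 pos [457.8 197.8  81.8] yaw -91.48 tilt [0.0011 0.0004] w 55.3 gf 67.4 F [ 0.5  0.8 -4.2] j [ 0.73  0.34 -0.49  0.   -0.73 -0.76]
shift [ 0.1  2.3 41.8]
wz 0.02
```

Call:
move_arm:
  steps:
    - {"x":0,"y":0.002,"z":0.015,"wx":0,"wy":0,"wz":0}
    - {"x":0,"y":0,"z":0.015,"wx":0,"wy":0,"wz":0}
    - {"x":0,"y":0,"z":0.007,"wx":0,"wy":0,"wz":0}
    - {"x":0,"y":0,"z":0.003,"wx":0,"wy":0,"wz":0}
    - {"x":0,"y":0,"z":0,"wx":0,"wy":0,"wz":0}

```text
clock: 11.65
eef_pos: [455.4, 197.6, 41.4]
orientation: [-0.698, 0.716, -0.0, 0.0]
ft_force: [0.3, 0.3, -5.3]
gripper_width: 55.5
grasp_force: 67.5
```

Call:
move_arm:
  steps:
    - {"x":0,"y":0,"z":0.001,"wx":0,"wy":0,"wz":0}
    - {"x":0,"y":0,"z":0.001,"wx":0,"wy":0,"wz":0}
    - {"x":0,"y":0,"z":0,"wx":0,"wy":0,"wz":0}
    - {"x":0,"y":0,"z":0,"wx":0,"wy":0,"wz":0}

```text
clock: 11.98
eef_pos: [455.9, 198.1, 40.1]
orientation: [-0.698, 0.716, -0.0, 0.001]
ft_force: [-0.9, 0.8, -2.5]
gripper_width: 55.5
grasp_force: 67.7
```

Near contact (offset about 34); 2 mm more, then release.

Call:
move_arm:
  steps:
    - {"x":0,"y":0,"z":0.001,"wx":0,"wy":0,"wz":0}
    - {"x":0,"y":0,"z":0.0005,"wx":0,"wy":0,"wz":0}
    - {"x":0,"y":0,"z":0,"wx":0,"wy":0,"wz":0}
    - {"x":0,"y":0,"z":0,"wx":0,"wy":0,"wz":0}

```text
clock: 12.32
eef_pos: [455.9, 198.1, 40.0]
orientation: [-0.698, 0.716, -0.0, 0.001]
ft_force: [-3.8, 0.5, 8.9]
gripper_width: 55.1
grasp_force: 69.3
```

Call:
move_arm:
  steps:
    - {"x":0,"y":0,"z":0,"wx":0,"wy":0,"wz":0}
    - {"x":0,"y":0,"z":0,"wx":0,"wy":0,"wz":0}
    - {"x":0,"y":0,"z":0,"wx":0,"wy":0,"wz":0}
    - {"x":0,"y":0,"z":0,"wx":0,"wy":0,"wz":0}
  claw: 0.076

```text
clock: 12.65
eef_pos: [455.4, 197.7, 38.0]
orientation: [-0.698, 0.716, -0.0, 0.0]
ft_force: [0.3, -0.2, -0.5]
gripper_width: 75.7
grasp_force: 0.0
```

Call:
move_arm:
  steps:
    - {"x":0,"y":0,"z":-0.02,"wx":0,"wy":0,"wz":0}
    - {"x":0,"y":0,"z":-0.035,"wx":0,"wy":0,"wz":0}
    - {"x":0,"y":0,"z":-0.035,"wx":0,"wy":0,"wz":0}
    - {"x":0,"y":0,"z":-0.02,"wx":0,"wy":0,"wz":0}
    - {"x":0,"y":0,"z":0,"wx":0,"wy":0,"wz":0}

```text
clock: 13.07
eef_pos: [457.9, 199.4, 152.8]
orientation: [-0.698, 0.716, -0.001, 0.005]
ft_force: [-0.3, -0.1, -0.7]
gripper_width: 75.7
grasp_force: 0.0
```

```bash
python3 - <<'E'
from h import *
for n in("top","scene"):
    p,w=cloud(n); cv2.imwrite(f"pics/b_{n}.png",p[100:320,120:420,::-1])
    for z in((64,82),(96,112)):
        print(n,z)
        for b in blobs(w,*z): print("  ",*b)
E
python3 g.py 468.5 35 130 -88.6
```

```text
top (64, 82)
   529 [267. 123.] [ 7.816e+02 -4.000e-01] [57.1 69.8] 47.3 70.0
   470 [153. 167.] [661.9 300.4] [64.3 64.3] 14.0 69.6
   175 [303. 173.] [645.7 -90.3] [37.5 66.8] 84.9 74.4
   167 [317. 175.] [ 639.3 -134.7] [30.6 73.5] 68.2 74.1
   566 [244. 226.] [506.   58.4] [70.1 56. ] 84.4 69.9
   572 [298. 242.] [463.2 -80.9] [69.9 55.8] 40.2 70.0
   589 [378. 240.] [ 468.3 -288.2] [55.9 71.2] 4.1 70.3
   353 [195. 246.] [455.  186.8] [49.3 55.3] 86.7 75.5
   588 [257. 281.] [362.1  23.4] [69.4 56.1] 69.5 70.0
top (96, 112)
   142 [312. 172.] [ 641.8 -116.7] [16.1 57.2] 85.0 102.9
scene (64, 82)
   315 [211. 163.] [ 470.9 -287.3] [59.5 71.5] 4.6 70.1
   333 [317. 168.] [363.2  23.9] [71.9 57.8] 71.1 70.2
   352 [273. 181.] [464.6 -80.4] [72.4 57.3] 40.5 70.2
   398 [311. 207.] [507.2  58.7] [69.9 60. ] 85.5 70.3
   424 [363. 208.] [457.1 199.7] [71.1 58.9] 87.6 76.1
   470 [395. 220.] [459.3 293.3] [71.4 59.8] 88.6 76.3
   274 [236. 225.] [ 646.5 -119. ] [79.4 76.4] 45.2 73.9
   554 [252. 280.] [783.6   0.9] [57.3 70.2] 47.2 70.4
   488 [378. 282.] [663.8 301.6] [64.1 64. ] 35.7 70.2
scene (96, 112)
   120 [235. 217.] [ 644.1 -115.9] [17.6 57.3] 86.2 102.9
t 13.17 pos [455.3 197.7 148.4] yaw -91.52 tilt [0.0012 0.0015] w 75.8 gf 0.0 F [-0.8 -2.1  0.6] j [ 0.74  0.25 -0.42 -0.   -0.9  -0.76]
shift [162.3 -17.5  18.2]
wz -2.92
```

View pics/b_top.png

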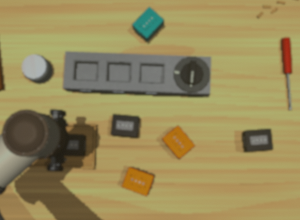

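Top view crop: all three bays are empty and the tray holds both full packs. The nearer flat pack was knocked from (254,240) to about (244,226), now at (506.7, 58.5) with its long axis at 84.7–85°. I'll pick it from there.

Call:
move_arm:
  steps:
    - {"x":0.02,"y":-0.007,"z":0,"wx":0,"wy":0,"wz":0}
    - {"x":0.032,"y":-0.012,"z":0,"wx":0,"wy":0,"wz":0}
    - {"x":0.035,"y":-0.013,"z":0,"wx":0,"wy":0,"wz":0}
    - {"x":0.032,"y":-0.012,"z":0,"wx":0,"wy":0,"wz":0}
    - {"x":0.018,"y":-0.005,"z":0,"wx":0,"wy":0,"wz":3.6}

```text
clock: 13.58
eef_pos: [500.2, 56.5, 145.9]
orientation: [-0.674, 0.739, 0.001, -0.002]
ft_force: [0.7, 0.4, -0.2]
gripper_width: 76.3
grasp_force: 0.0
```

Call:
move_arm:
  steps:
    - {"x":0,"y":0,"z":0.01,"wx":0,"wy":0,"wz":0}
    - {"x":0,"y":0,"z":0.01,"wx":0,"wy":0,"wz":0}
    - {"x":0,"y":0,"z":0,"wx":0,"wy":0,"wz":0}
    - {"x":0,"y":0,"z":0,"wx":0,"wy":0,"wz":0}
    - {"x":0,"y":0,"z":0,"wx":0,"wy":0,"wz":0}

```text
clock: 14.0
eef_pos: [500.3, 60.1, 127.3]
orientation: [-0.676, 0.737, 0.0, -0.001]
ft_force: [0.0, -0.2, 1.1]
gripper_width: 75.8
grasp_force: 0.0
```

```bash
python3 g.py 506.7 58.5 32 -95.2; python3 - <<'E'
from h import *
p,w=cloud("scene")
for b in blobs(w,64,82,xr=(440,540),yr=(0,120)): print(*b)
E
```

```text
t 14.0 pos [500.3  60.1 127.3] yaw -94.98 tilt [-0.0009 -0.0006] w 75.8 gf 0.0 F [ 0.  -0.2  1.1] j [ 0.44  0.29 -0.43  0.   -0.85 -0.53]
shift [ 1.  -6.6 95.3]
wz 0.22
356 [311. 208.] [506.4  58.9] [71.2 60.1] 84.2 70.3
```

Call:
move_arm:
  steps:
    - {"x":0.001,"y":-0.0065,"z":0.01,"wx":0,"wy":0,"wz":0.2}
    - {"x":0,"y":0,"z":0.025,"wx":0,"wy":0,"wz":0}
    - {"x":0,"y":0,"z":0.025,"wx":0,"wy":0,"wz":0}
    - {"x":0,"y":0,"z":0.022,"wx":0,"wy":0,"wz":0}
    - {"x":0,"y":0,"z":0.01,"wx":0,"wy":0,"wz":0}
  claw: 0.078

```text
clock: 14.47
eef_pos: [505.6, 57.4, 32.9]
orientation: [-0.674, 0.739, 0.001, -0.002]
ft_force: [0.2, -0.1, -0.6]
gripper_width: 77.9
grasp_force: 0.0
```

Call:
move_arm:
  steps:
    - {"x":0,"y":0,"z":0,"wx":0,"wy":0,"wz":0}
    - {"x":0,"y":0,"z":0,"wx":0,"wy":0,"wz":0}
    - {"x":0,"y":0,"z":0,"wx":0,"wy":0,"wz":0}

```text
clock: 14.72
eef_pos: [508.1, 58.2, 36.9]
orientation: [-0.674, 0.739, -0.001, 0.001]
ft_force: [0.1, 0.5, 0.1]
gripper_width: 78.1
grasp_force: 0.0
```

```bash
python3 g.py 506.7 58.5 32 -95.2
```

```text
t 14.72 pos [508.1  58.2  36.9] yaw -95.26 tilt [0.0024 0.0007] w 78.1 gf 0.0 F [0.1 0.5 0.1] j [ 0.43  0.43 -0.51  0.   -0.63 -0.52]
shift [-0.2  1.4  4.9]
wz -0.06
```

Call:
move_arm:
  steps:
    - {"x":0,"y":0.001,"z":0.002,"wx":0,"wy":0,"wz":0}
    - {"x":0,"y":0,"z":0,"wx":0,"wy":0,"wz":0}
    - {"x":0,"y":0,"z":0,"wx":0,"wy":0,"wz":0}
    - {"x":0,"y":0,"z":0,"wx":0,"wy":0,"wz":0}
    - {"x":0,"y":0,"z":0,"wx":0,"wy":0,"wz":0}
  claw: 0.04

```text
clock: 15.13
eef_pos: [506.7, 58.1, 34.9]
orientation: [-0.674, 0.739, -0.0, 0.001]
ft_force: [-0.2, -0.1, 6.5]
gripper_width: 55.3
grasp_force: 65.1
```

```bash
python3 g.py
```

```text
t 15.13 pos [506.7  58.1  34.9] yaw -95.27 tilt [0.002  0.0006] w 55.3 gf 65.1 F [-0.2 -0.1  6.5] j [ 0.43  0.43 -0.51  0.   -0.63 -0.53]
```

Call:
move_arm:
  steps:
    - {"x":0,"y":0,"z":-0.01,"wx":0,"wy":0,"wz":0}
    - {"x":0,"y":0,"z":-0.025,"wx":0,"wy":0,"wz":0}
    - {"x":0,"y":0,"z":-0.03,"wx":0,"wy":0,"wz":0}
    - {"x":0,"y":0,"z":-0.03,"wx":0,"wy":0,"wz":-1.4}
    - {"x":0,"y":0,"z":-0.015,"wx":0,"wy":0,"wz":-1.4}

```text
clock: 15.55
eef_pos: [506.8, 58.0, 147.2]
orientation: [-0.692, 0.722, -0.001, 0.002]
ft_force: [0.3, 0.6, -3.4]
gripper_width: 55.2
grasp_force: 64.9
```

Call:
move_arm:
  steps:
    - {"x":0,"y":0,"z":0,"wx":0,"wy":0,"wz":0}
    - {"x":0,"y":0,"z":0,"wx":0,"wy":0,"wz":0}
    - {"x":0,"y":0,"z":0,"wx":0,"wy":0,"wz":0}
    - {"x":0,"y":0,"z":0,"wx":0,"wy":0,"wz":0}

```text
clock: 15.88
eef_pos: [504.4, 57.3, 141.8]
orientation: [-0.691, 0.723, 0.001, -0.002]
ft_force: [0.0, 1.0, -3.6]
gripper_width: 54.8
grasp_force: 64.9
```

```bash
python3 g.py 650.3 76.9 110 -92.4
```

```text
t 15.88 pos [504.4  57.3 141.8] yaw -92.55 tilt [-0.0044 -0.0014] w 54.8 gf 64.9 F [ 0.   1.  -3.6] j [ 0.43  0.28 -0.4  -0.   -0.9  -0.48]
shift [ -26.1 -145.    31.1]
wz -0.15
```

Call:
move_arm:
  steps:
    - {"x":-0.004,"y":-0.02,"z":0,"wx":0,"wy":0,"wz":0}
    - {"x":-0.006,"y":-0.034,"z":0,"wx":0,"wy":0,"wz":0}
    - {"x":-0.006,"y":-0.035,"z":0,"wx":0,"wy":0,"wz":0}
    - {"x":-0.006,"y":-0.034,"z":0,"wx":0,"wy":0,"wz":0}
    - {"x":-0.004,"y":-0.022,"z":0,"wx":0,"wy":0,"wz":0}

```text
clock: 16.3
eef_pos: [654.2, 77.6, 141.2]
orientation: [-0.691, 0.723, 0.0, -0.001]
ft_force: [-0.4, 0.5, -3.7]
gripper_width: 55.0
grasp_force: 65.1
```

Call:
move_arm:
  steps:
    - {"x":0,"y":0,"z":0.01,"wx":0,"wy":0,"wz":0}
    - {"x":0,"y":0,"z":0.015,"wx":0,"wy":0,"wz":0}
    - {"x":0,"y":0,"z":0.01,"wx":0,"wy":0,"wz":0}
    - {"x":0,"y":0,"z":0,"wx":0,"wy":0,"wz":0}
    - {"x":0,"y":0,"z":0,"wx":0,"wy":0,"wz":0}

```text
clock: 16.72
eef_pos: [650.8, 77.1, 107.0]
orientation: [-0.692, 0.722, 0.001, -0.002]
ft_force: [0.3, -0.5, -2.4]
gripper_width: 55.4
grasp_force: 65.2
```

Call:
move_arm:
  steps:
    - {"x":0,"y":0,"z":0,"wx":0,"wy":0,"wz":0}
    - {"x":0,"y":0,"z":0,"wx":0,"wy":0,"wz":0}
    - {"x":0,"y":0,"z":0,"wx":0,"wy":0,"wz":0}

```text
clock: 16.97
eef_pos: [652.4, 77.7, 110.0]
orientation: [-0.692, 0.722, -0.0, 0.001]
ft_force: [-0.5, -0.8, -2.8]
gripper_width: 55.2
grasp_force: 65.2
```

```bash
python3 g.py 650.5 76.5 69 -92.4
```

```text
t 16.97 pos [652.4  77.7 110. ] yaw -92.49 tilt [0.002  0.0006] w 55.2 gf 65.2 F [-0.5 -0.8 -2.8] j [ 0.36  0.54 -0.06  0.   -0.97 -0.41]
shift [ 1.3  1.9 41. ]
wz -0.09
```

Call:
move_arm:
  steps:
    - {"x":0.001,"y":0.0012,"z":0.004,"wx":0,"wy":0,"wz":0}
    - {"x":0,"y":0,"z":0.004,"wx":0,"wy":0,"wz":0}
    - {"x":0,"y":0,"z":0.004,"wx":0,"wy":0,"wz":0}
    - {"x":0,"y":0,"z":0,"wx":0,"wy":0,"wz":0}
    - {"x":0,"y":0,"z":0,"wx":0,"wy":0,"wz":0}

```text
clock: 17.38
eef_pos: [650.4, 76.4, 96.2]
orientation: [-0.691, 0.722, 0.0, -0.001]
ft_force: [0.2, 0.1, -3.1]
gripper_width: 55.2
grasp_force: 65.2
```

```bash
python3 g.py 650.5 76.5 69 -92.4
```

```text
t 17.38 pos [650.4  76.4  96.2] yaw -92.5 tilt [-0.0011 -0.0004] w 55.2 gf 65.2 F [ 0.2  0.1 -3.1] j [ 0.36  0.55 -0.08 -0.   -0.94 -0.41]
shift [-0.1 -0.1 27.2]
wz -0.1
```

Call:
move_arm:
  steps:
    - {"x":0,"y":0,"z":0.004,"wx":0,"wy":0,"wz":0}
    - {"x":0,"y":0,"z":0.004,"wx":0,"wy":0,"wz":0}
    - {"x":0,"y":0,"z":0.004,"wx":0,"wy":0,"wz":0}
    - {"x":0,"y":0,"z":0,"wx":0,"wy":0,"wz":0}
    - {"x":0,"y":0,"z":0,"wx":0,"wy":0,"wz":0}

```text
clock: 17.8
eef_pos: [650.4, 76.4, 84.2]
orientation: [-0.692, 0.722, 0.0, -0.001]
ft_force: [0.7, -0.1, -2.7]
gripper_width: 55.2
grasp_force: 65.2
```

```bash
python3 g.py 650.5 76.5 69 -92.4
```

```text
t 17.8 pos [650.4  76.4  84.2] yaw -92.5 tilt [-0.0011 -0.0004] w 55.2 gf 65.2 F [ 0.7 -0.1 -2.7] j [ 0.36  0.56 -0.09 -0.   -0.92 -0.41]
shift [-0.1 -0.1 15.2]
wz -0.1
```

Entering freely, no force. On down.

Call:
move_arm:
  steps:
    - {"x":0,"y":0,"z":0.004,"wx":0,"wy":0,"wz":0}
    - {"x":0,"y":0,"z":0.004,"wx":0,"wy":0,"wz":0}
    - {"x":0,"y":0,"z":0.004,"wx":0,"wy":0,"wz":0}
    - {"x":0,"y":0,"z":0.002,"wx":0,"wy":0,"wz":0}
    - {"x":0,"y":0,"z":0,"wx":0,"wy":0,"wz":0}

```text
clock: 18.22
eef_pos: [650.2, 76.4, 69.9]
orientation: [-0.691, 0.722, 0.0, -0.001]
ft_force: [0.5, 0.2, -4.0]
gripper_width: 55.1
grasp_force: 65.2
```

Call:
move_arm:
  steps:
    - {"x":0,"y":0,"z":0.001,"wx":0,"wy":0,"wz":0}
    - {"x":0,"y":0,"z":0.001,"wx":0,"wy":0,"wz":0}
    - {"x":0,"y":0,"z":0.0005,"wx":0,"wy":0,"wz":0}
    - {"x":0,"y":0,"z":0,"wx":0,"wy":0,"wz":0}

```text
clock: 18.55
eef_pos: [651.0, 76.5, 69.1]
orientation: [-0.692, 0.722, -0.0, 0.0]
ft_force: [-0.9, 0.3, 0.2]
gripper_width: 55.1
grasp_force: 65.5
```

Call:
move_arm:
  steps:
    - {"x":0,"y":0,"z":0.001,"wx":0,"wy":0,"wz":0}
    - {"x":0,"y":0,"z":0.001,"wx":0,"wy":0,"wz":0}
    - {"x":0,"y":0,"z":0,"wx":0,"wy":0,"wz":0}
    - {"x":0,"y":0,"z":0,"wx":0,"wy":0,"wz":0}

```text
clock: 18.88
eef_pos: [651.0, 76.5, 69.0]
orientation: [-0.692, 0.722, -0.001, 0.0]
ft_force: [-3.9, 0.8, 9.0]
gripper_width: 55.2
grasp_force: 66.7
```

Call:
move_arm:
  steps:
    - {"x":0,"y":0,"z":-0.001,"wx":0,"wy":0,"wz":0}
    - {"x":0,"y":0,"z":0,"wx":0,"wy":0,"wz":0}
    - {"x":0,"y":0,"z":0,"wx":0,"wy":0,"wz":0}
    - {"x":0,"y":0,"z":0,"wx":0,"wy":0,"wz":0}
  claw: 0.076

```text
clock: 19.22
eef_pos: [650.9, 76.5, 67.3]
orientation: [-0.692, 0.722, -0.0, 0.0]
ft_force: [0.9, 0.9, -0.2]
gripper_width: 75.9
grasp_force: 0.0
```

Call:
move_arm:
  steps:
    - {"x":0,"y":0,"z":-0.015,"wx":0,"wy":0,"wz":0}
    - {"x":0,"y":0,"z":-0.03,"wx":0,"wy":0,"wz":0}
    - {"x":0,"y":0,"z":-0.03,"wx":0,"wy":0,"wz":0}
    - {"x":0,"y":0,"z":-0.01,"wx":0,"wy":0,"wz":0}
    - {"x":0,"y":0,"z":0,"wx":0,"wy":0,"wz":0}

```text
clock: 19.63
eef_pos: [652.9, 77.0, 156.1]
orientation: [-0.692, 0.722, -0.002, 0.003]
ft_force: [0.2, 0.2, -0.4]
gripper_width: 75.9
grasp_force: 0.0
```

```bash
python3 - <<'E'
from h import *
p,w=cloud("scene")
for z in((64,82),(96,112)):
    for b in blobs(w,*z): print(*b)
E
python3 g.py 469.5 -287.8 150 -86
```

```text
317 [212. 163.] [ 470.2 -287.6] [58.7 71.4] 1.3 70.3
354 [273. 181.] [464.3 -80.6] [72.9 57. ] 40.9 70.2
445 [363. 208.] [456.8 199.4] [71.6 60. ] 89.5 76.0
462 [395. 220.] [459.2 293.5] [71.6 58.7] 86.5 76.0
291 [237. 225.] [ 646. -112.] [88.2 69.3] 80.4 73.1
78 [296. 256.] [678.4  77.2] [10.4 69.6] 5.3 73.5
549 [252. 280.] [7.835e+02 7.000e-01] [57.4 70.3] 48.8 70.1
490 [378. 282.] [663.8 301.9] [63.6 63.6] 34.6 70.3
117 [235. 216.] [ 643.9 -115.8] [17.3 59.4] 84.1 102.4
384 [301. 244.] [651.6  77.9] [69.1 57.3] 86.7 104.1
t 19.68 pos [651.4  76.8 153.5] yaw -92.51 tilt [0.0029 0.0013] w 75.9 gf 0.0 F [-0.2  0.4 -1. ] j [ 0.36  0.49 -0.02 -0.   -1.06 -0.41]
shift [372.2 165.7   2.5]
wz -6.51
```

Call:
move_arm:
  steps:
    - {"x":0.02,"y":0.009,"z":0,"wx":0,"wy":0,"wz":0}
    - {"x":0.035,"y":0.0155,"z":0,"wx":0,"wy":0,"wz":0}
    - {"x":0.035,"y":0.0155,"z":0,"wx":0,"wy":0,"wz":0}
    - {"x":0.035,"y":0.0155,"z":0,"wx":0,"wy":0,"wz":0}
    - {"x":0.035,"y":0.0155,"z":0,"wx":0,"wy":0,"wz":0}

```text
clock: 20.1
eef_pos: [570.6, -81.4, 150.0]
orientation: [-0.692, 0.722, 0.001, -0.001]
ft_force: [0.5, -0.5, 0.0]
gripper_width: 76.1
grasp_force: 0.0
```

Call:
move_arm:
  steps:
    - {"x":0.035,"y":0.0155,"z":0,"wx":0,"wy":0,"wz":0}
    - {"x":0.035,"y":0.0155,"z":0,"wx":0,"wy":0,"wz":0}
    - {"x":0.035,"y":0.0155,"z":0,"wx":0,"wy":0,"wz":0}
    - {"x":0.035,"y":0.0155,"z":0,"wx":0,"wy":0,"wz":0}
    - {"x":0.035,"y":0.0155,"z":0,"wx":0,"wy":0,"wz":0}

```text
clock: 20.52
eef_pos: [485.5, -252.7, 150.3]
orientation: [-0.691, 0.722, 0.002, -0.001]
ft_force: [0.5, -0.0, -0.0]
gripper_width: 76.4
grasp_force: 0.0
```

Call:
move_arm:
  steps:
    - {"x":0.025,"y":0.012,"z":0,"wx":0,"wy":0,"wz":0}
    - {"x":0.012,"y":0.005,"z":0,"wx":0,"wy":0,"wz":-6.6}
    - {"x":0,"y":0,"z":0.01,"wx":0,"wy":0,"wz":0}
    - {"x":0,"y":0,"z":0.01,"wx":0,"wy":0,"wz":0}
    - {"x":0,"y":0,"z":0,"wx":0,"wy":0,"wz":0}

```text
clock: 20.93
eef_pos: [467.1, -286.6, 128.4]
orientation: [0.731, -0.682, -0.003, 0.001]
ft_force: [-0.0, -0.8, -0.2]
gripper_width: 76.0
grasp_force: 0.0
```

Call:
move_arm:
  steps:
    - {"x":0,"y":0,"z":0,"wx":0,"wy":0,"wz":0}
    - {"x":0,"y":0,"z":0,"wx":0,"wy":0,"wz":0}
    - {"x":0,"y":0,"z":0,"wx":0,"wy":0,"wz":0}

```text
clock: 21.18
eef_pos: [469.8, -287.2, 132.4]
orientation: [0.732, -0.681, 0.0, -0.0]
ft_force: [-0.1, -0.4, -1.6]
gripper_width: 75.8
grasp_force: 0.0
```

```bash
python3 g.py 469.4 -287.8 33 -85.8;  python3 - <<'E'
from h import *
p,w=cloud("scene")
for b in blobs(w,64,76): print(*b)
E
```

```text
t 21.18 pos [ 469.8 -287.2  132.4] yaw -85.84 tilt [ 0.0002 -0.0001] w 75.8 gf 0.0 F [-0.1 -0.4 -1.6] j [-0.25  0.35 -0.31  0.   -0.9   0.33]
shift [ 0.5  0.4 99.4]
wz -0.04
311 [212. 163.] [ 470.4 -287.3] [59.2 71.5] 5.1 70.4
335 [317. 168.] [365.3  23.9] [71.6 57.8] 71.7 70.2
350 [273. 181.] [464.8 -80.4] [72.3 57. ] 41.0 70.0
76 [361. 215.] [475.9 198.3] [20.3 69.6] 2.0 71.4
173 [239. 228.] [ 655.2 -103.9] [45.8 88.5] 41.4 66.7
94 [393. 226.] [477.3 292.9] [68.7 22. ] 87.9 72.3
546 [252. 280.] [7.832e+02 6.000e-01] [57.2 70. ] 47.3 70.3
489 [378. 282.] [663.3 301.6] [64.4 63.8] 30.7 70.2
```

Call:
move_arm:
  steps:
    - {"x":0,"y":0,"z":0.015,"wx":0,"wy":0,"wz":0}
    - {"x":0,"y":0,"z":0.03,"wx":0,"wy":0,"wz":0}
    - {"x":0,"y":0,"z":0.03,"wx":0,"wy":0,"wz":0}
    - {"x":0,"y":0,"z":0.015,"wx":0,"wy":0,"wz":0}
    - {"x":0,"y":0,"z":0.008,"wx":0,"wy":0,"wz":0}

```text
clock: 21.65
eef_pos: [468.1, -287.1, 32.2]
orientation: [0.732, -0.681, -0.002, 0.001]
ft_force: [0.8, -0.6, 0.1]
gripper_width: 76.0
grasp_force: 0.0
```

Call:
move_arm:
  steps:
    - {"x":0,"y":0,"z":0,"wx":0,"wy":0,"wz":0}
    - {"x":0,"y":0,"z":0,"wx":0,"wy":0,"wz":0}
    - {"x":0,"y":0,"z":0,"wx":0,"wy":0,"wz":0}

```text
clock: 21.9
eef_pos: [470.4, -288.2, 35.7]
orientation: [0.732, -0.681, 0.001, -0.001]
ft_force: [0.2, -0.5, 0.5]
gripper_width: 76.1
grasp_force: 0.0
```

```bash
python3 g.py 469.6 -287.8 34 -85.8
```

```text
t 21.9 pos [ 470.4 -288.2   35.7] yaw -85.87 tilt [ 0.0028 -0.0011] w 76.1 gf 0.0 F [ 0.2 -0.5  0.5] j [-0.26  0.48 -0.41  0.   -0.68  0.33]
shift [-0.5  0.8  1.7]
wz -0.07
```

Call:
move_arm:
  steps:
    - {"x":0,"y":0,"z":0,"wx":0,"wy":0,"wz":0}
    - {"x":0,"y":0,"z":0,"wx":0,"wy":0,"wz":0}
    - {"x":0,"y":0,"z":0,"wx":0,"wy":0,"wz":0}
    - {"x":0,"y":0,"z":0,"wx":0,"wy":0,"wz":0}
    - {"x":0,"y":0,"z":0,"wx":0,"wy":0,"wz":0}
  claw: 0.04

```text
clock: 22.32
eef_pos: [469.8, -288.2, 35.8]
orientation: [0.732, -0.681, 0.001, -0.0]
ft_force: [-1.8, 1.8, 7.1]
gripper_width: 55.1
grasp_force: 65.2
```

```bash
python3 g.py 646.7 -10.9 150 -92.4
```

```text
t 22.32 pos [ 469.8 -288.2   35.8] yaw -85.88 tilt [ 0.0021 -0.0009] w 55.1 gf 65.2 F [-1.8  1.8  7.1] j [-0.26  0.48 -0.41  0.   -0.68  0.33]
shift [-263.7 -196.6 -114. ]
wz 6.52
```

Call:
move_arm:
  steps:
    - {"x":0,"y":0,"z":-0.015,"wx":0,"wy":0,"wz":0}
    - {"x":0,"y":0,"z":-0.03,"wx":0,"wy":0,"wz":0}
    - {"x":0,"y":0,"z":-0.035,"wx":0,"wy":0,"wz":0}
    - {"x":0,"y":0,"z":-0.03,"wx":0,"wy":0,"wz":0}
    - {"x":0,"y":0,"z":-0.01,"wx":0,"wy":0,"wz":6.5}

```text
clock: 22.73
eef_pos: [471.1, -288.8, 159.1]
orientation: [-0.692, 0.722, -0.004, 0.002]
ft_force: [0.2, -0.6, -3.5]
gripper_width: 55.2
grasp_force: 65.2
```

Call:
move_arm:
  steps:
    - {"x":0,"y":0,"z":0,"wx":0,"wy":0,"wz":0}
    - {"x":0,"y":0,"z":0,"wx":0,"wy":0,"wz":0}
    - {"x":0,"y":0,"z":0,"wx":0,"wy":0,"wz":0}
    - {"x":0,"y":0,"z":0,"wx":0,"wy":0,"wz":0}

```text
clock: 23.07
eef_pos: [467.8, -287.4, 152.2]
orientation: [-0.692, 0.721, 0.002, -0.001]
ft_force: [1.3, -0.5, -3.7]
gripper_width: 55.1
grasp_force: 65.2
```

```bash
python3 g.py 646.8 -11.2 150 -92.4
```

```text
t 23.07 pos [ 467.8 -287.4  152.2] yaw -92.35 tilt [-0.0041  0.0017] w 55.1 gf 65.2 F [ 1.3 -0.5 -3.7] j [-0.26  0.33 -0.29 -0.   -0.96  0.22]
shift [-283.3 -167.6    1.9]
wz 0.05
```

Call:
move_arm:
  steps:
    - {"x":-0.02,"y":-0.0118,"z":0,"wx":0,"wy":0,"wz":0}
    - {"x":-0.034,"y":-0.02,"z":0,"wx":0,"wy":0,"wz":0}
    - {"x":-0.034,"y":-0.02,"z":0,"wx":0,"wy":0,"wz":0}
    - {"x":-0.034,"y":-0.02,"z":0,"wx":0,"wy":0,"wz":0}
    - {"x":-0.034,"y":-0.02,"z":0,"wx":0,"wy":0,"wz":0}

```text
clock: 23.48
eef_pos: [567.3, -134.4, 152.6]
orientation: [-0.692, 0.722, 0.001, -0.001]
ft_force: [0.8, -0.7, -3.0]
gripper_width: 55.2
grasp_force: 65.0
```

Call:
move_arm:
  steps:
    - {"x":-0.034,"y":-0.02,"z":0,"wx":0,"wy":0,"wz":0}
    - {"x":-0.034,"y":-0.02,"z":0,"wx":0,"wy":0,"wz":0}
    - {"x":-0.034,"y":-0.02,"z":0,"wx":0,"wy":0,"wz":0}
    - {"x":-0.025,"y":-0.0145,"z":0,"wx":0,"wy":0,"wz":0}
    - {"x":0,"y":0,"z":0,"wx":0,"wy":0,"wz":0}

```text
clock: 23.9
eef_pos: [649.7, -7.2, 151.7]
orientation: [-0.694, 0.72, 0.0, -0.0]
ft_force: [-0.0, -1.2, -3.2]
gripper_width: 55.3
grasp_force: 65.0
```

Call:
move_arm:
  steps:
    - {"x":0,"y":0,"z":0.015,"wx":0,"wy":0,"wz":0}
    - {"x":0,"y":0,"z":0.015,"wx":0,"wy":0,"wz":0}
    - {"x":0,"y":0,"z":0.01,"wx":0,"wy":0,"wz":0}
    - {"x":0,"y":0,"z":0,"wx":0,"wy":0,"wz":0}
    - {"x":0,"y":0,"z":0,"wx":0,"wy":0,"wz":0}

```text
clock: 24.32
eef_pos: [646.4, -12.6, 112.8]
orientation: [-0.692, 0.722, 0.001, -0.001]
ft_force: [0.8, 0.1, -2.5]
gripper_width: 55.2
grasp_force: 65.0
```

Call:
move_arm:
  steps:
    - {"x":0,"y":0,"z":0,"wx":0,"wy":0,"wz":0}
    - {"x":0,"y":0,"z":0,"wx":0,"wy":0,"wz":0}
    - {"x":0,"y":0,"z":0,"wx":0,"wy":0,"wz":0}
    - {"x":0,"y":0,"z":0,"wx":0,"wy":0,"wz":0}
    - {"x":0,"y":0,"z":0,"wx":0,"wy":0,"wz":0}

```text
clock: 24.73
eef_pos: [647.4, -12.1, 114.9]
orientation: [-0.692, 0.722, -0.0, 0.0]
ft_force: [-0.2, -0.7, -3.6]
gripper_width: 55.3
grasp_force: 65.1
```

```bash
python3 g.py 646.8 -11.2 69.8 -92.4
```

```text
t 24.73 pos [647.4 -12.1 114.9] yaw -92.4 tilt [0.0011 0.0003] w 55.3 gf 65.1 F [-0.2 -0.7 -3.6] j [ 0.23  0.52 -0.08  0.   -0.97 -0.27]
shift [-0.9  0.6 45.1]
wz -0.0
```

Call:
move_arm:
  steps:
    - {"x":-0.0009,"y":0.0004,"z":0.006,"wx":0,"wy":0,"wz":0}
    - {"x":0,"y":0,"z":0.006,"wx":0,"wy":0,"wz":0}
    - {"x":0,"y":0,"z":0.004,"wx":0,"wy":0,"wz":0}
    - {"x":0,"y":0,"z":0,"wx":0,"wy":0,"wz":0}
    - {"x":0,"y":0,"z":0,"wx":0,"wy":0,"wz":0}

```text
clock: 25.15
eef_pos: [646.5, -11.3, 97.5]
orientation: [-0.692, 0.722, 0.0, -0.001]
ft_force: [0.4, -0.3, -3.6]
gripper_width: 55.7
grasp_force: 65.1
```

Call:
move_arm:
  steps:
    - {"x":0,"y":0,"z":0.004,"wx":0,"wy":0,"wz":0}
    - {"x":0,"y":0,"z":0.004,"wx":0,"wy":0,"wz":0}
    - {"x":0,"y":0,"z":0.004,"wx":0,"wy":0,"wz":0}
    - {"x":0,"y":0,"z":0,"wx":0,"wy":0,"wz":0}
    - {"x":0,"y":0,"z":0,"wx":0,"wy":0,"wz":0}

```text
clock: 25.57
eef_pos: [646.6, -11.3, 85.9]
orientation: [-0.692, 0.722, 0.0, -0.0]
ft_force: [-0.2, 0.4, -3.5]
gripper_width: 55.2
grasp_force: 65.1
```

```bash
python3 g.py 646.8 -11.2 69.8 -92.4
```

```text
t 25.57 pos [646.6 -11.3  85.9] yaw -92.4 tilt [-0.0008 -0.0002] w 55.2 gf 65.1 F [-0.2  0.4 -3.5] j [ 0.23  0.55 -0.11  0.   -0.91 -0.27]
shift [-0.1 -0.2 16.1]
wz -0.0
```

Call:
move_arm:
  steps:
    - {"x":0,"y":0,"z":0.004,"wx":0,"wy":0,"wz":0}
    - {"x":0,"y":0,"z":0.004,"wx":0,"wy":0,"wz":0}
    - {"x":0,"y":0,"z":0.004,"wx":0,"wy":0,"wz":0}
    - {"x":0,"y":0,"z":0.003,"wx":0,"wy":0,"wz":0}
    - {"x":0,"y":0,"z":0,"wx":0,"wy":0,"wz":0}

```text
clock: 25.98
eef_pos: [646.4, -11.3, 70.4]
orientation: [-0.692, 0.722, 0.0, -0.001]
ft_force: [-0.3, -0.4, -2.6]
gripper_width: 54.9
grasp_force: 65.0
```

Call:
move_arm:
  steps:
    - {"x":0,"y":0,"z":0.001,"wx":0,"wy":0,"wz":0}
    - {"x":0,"y":0,"z":0.001,"wx":0,"wy":0,"wz":0}
    - {"x":0,"y":0,"z":0.001,"wx":0,"wy":0,"wz":0}
    - {"x":0,"y":0,"z":0,"wx":0,"wy":0,"wz":0}
    - {"x":0,"y":0,"z":0,"wx":0,"wy":0,"wz":0}

```text
clock: 26.4
eef_pos: [646.9, -11.2, 69.9]
orientation: [-0.692, 0.722, -0.0, 0.0]
ft_force: [-4.6, 1.0, 6.5]
gripper_width: 55.4
grasp_force: 66.0
```

Seated. Release, lift and look at the whole scene and the knob.

Call:
move_arm:
  steps:
    - {"x":0,"y":0,"z":0,"wx":0,"wy":0,"wz":0}
    - {"x":0,"y":0,"z":0,"wx":0,"wy":0,"wz":0}
    - {"x":0,"y":0,"z":0,"wx":0,"wy":0,"wz":0}
    - {"x":0,"y":0,"z":0,"wx":0,"wy":0,"wz":0}
  claw: 0.076

```text
clock: 26.73
eef_pos: [647.1, -11.2, 68.3]
orientation: [-0.692, 0.722, -0.0, 0.0]
ft_force: [-0.2, -0.3, -0.4]
gripper_width: 75.9
grasp_force: 0.0
```

Call:
move_arm:
  steps:
    - {"x":0,"y":0,"z":-0.015,"wx":0,"wy":0,"wz":0}
    - {"x":0,"y":0,"z":-0.03,"wx":0,"wy":0,"wz":0}
    - {"x":0,"y":0,"z":-0.03,"wx":0,"wy":0,"wz":0}
    - {"x":0,"y":0,"z":-0.03,"wx":0,"wy":0,"wz":0}
    - {"x":0,"y":0,"z":-0.02,"wx":0,"wy":0,"wz":0}

```text
clock: 27.15
eef_pos: [648.1, -11.3, 196.7]
orientation: [-0.692, 0.722, -0.002, 0.002]
ft_force: [0.7, -0.3, 0.2]
gripper_width: 76.3
grasp_force: 0.0
```

Call:
move_arm:
  steps:
    - {"x":0,"y":0.04,"z":0,"wx":0,"wy":0,"wz":0}
    - {"x":0,"y":0.04,"z":0,"wx":0,"wy":0,"wz":0}
    - {"x":0,"y":0.04,"z":0,"wx":0,"wy":0,"wz":0}
    - {"x":0,"y":0.03,"z":0,"wx":0,"wy":0,"wz":0}
    - {"x":0,"y":0,"z":0,"wx":0,"wy":0,"wz":0}

```text
clock: 27.57
eef_pos: [491.2, -5.5, 193.3]
orientation: [-0.692, 0.722, 0.001, -0.001]
ft_force: [-0.6, 0.2, -0.3]
gripper_width: 75.9
grasp_force: 0.0
```

```bash
python3 - <<'E'
from h import *
f=np.load("pics/top0.npz")['p']
for n in("top","scene"):
    p,w=cloud(n); np.savez(f"pics/{n}1.npz",p=p,w=w); cv2.imwrite(f"pics/c_{n}.png",p[...,::-1])
    for z in((64,82),(96,112)):
        print(n,z)
        for b in blobs(w,*z): print("  ",*b)
    k=[pix(n,(642.4,-116.5,z)) for z in (60,91,103)];print(k)
    u,v=map(int,k[0]);c=p[v-30:v+30,u-30:u+30,::-1]
    c2=f[v-30:v+30,u-30:u+30,::-1] if n=="top" else c
    cv2.imwrite(f"pics/k_{n}.png",cv2.resize(c,(600,600),interpolation=cv2.INTER_CUBIC)); print(u-30,v-30)
E
python3 g.py 642.4 -116.5 130 -4
```

```text
top (64, 82)
   530 [267. 123.] [7.814e+02 1.000e-01] [57.1 69.6] 47.6 70.0
   472 [153. 166.] [662.2 301.3] [64.4 63.9] 66.0 69.8
   175 [304. 174.] [643.6 -90.9] [74.1 42.3] 8.1 73.8
   150 [318. 174.] [ 644.9 -137.5] [25.7 68.1] 79.4 75.1
   568 [298. 242.] [463.2 -81. ] [69.9 55.9] 39.8 70.1
   578 [257. 281.] [362.1  23.4] [69.8 55.9] 69.8 69.6
top (96, 112)
   581 [236. 169.] [650.2  76.7] [70.  56.6] 89.2 103.9
   587 [271. 170.] [645.1 -11. ] [69.9 55.6] 89.8 103.7
   138 [312. 172.] [ 641.6 -116.6] [15.9 57.6] 85.5 103.0
[(np.float64(310.8236209073114), np.float64(174.45896798880972)), (np.float64(311.33064754609444), np.float64(172.23010606752615)), (np.float64(311.53321305067715), np.float64(171.33963896936024))]
280 144
scene (64, 82)
   337 [317. 168.] [364.8  23.8] [71.3 57.5] 70.7 70.1
   354 [272. 181.] [465.1 -80.4] [72.5 57. ] 39.3 70.1
   441 [363. 208.] [457.8 198.9] [58.5 71.5] 0.9 76.0
   464 [395. 219.] [458.6 293.3] [59.3 71.8] 0.4 76.1
   275 [237. 224.] [ 639.6 -115.1] [85.6 72.4] 34.5 74.3
   88 [267. 243.] [673.5  -6.2] [26.  74.3] 18.6 73.2
   84 [295. 256.] [678.1  75.6] [ 9.4 74.4] 1.4 73.1
   549 [252. 280.] [783.5   0.8] [56.7 70.1] 47.9 70.2
   490 [378. 282.] [663.2 301.4] [64.6 63.7] 18.8 70.2
scene (96, 112)
   121 [235. 217.] [ 644.1 -115.6] [16.8 58. ] 83.4 102.7
   487 [269. 230.] [647.2 -10.6] [71.8 57.4] 87.0 104.2
   513 [299. 242.] [652.3  77.5] [69.6 58.3] 88.0 104.2
[(np.float64(236.1264064429659), np.float64(224.06005418326959)), (np.float64(235.18770298491864), np.float64(217.9749671445977)), (np.float64(234.81337908628024), np.float64(215.5484356512461))]
206 194
t 27.67 pos [496.7  -4.9 194.2] yaw -92.35 tilt [0.0021 0.0003] w 75.9 gf 0.0 F [ 0.7  0.5 -0.2] j [ 0.32  0.2  -0.36  0.   -1.01 -0.36]
shift [ 105.6 -150.    64.5]
wz -88.35
```

View pics/k_top.png

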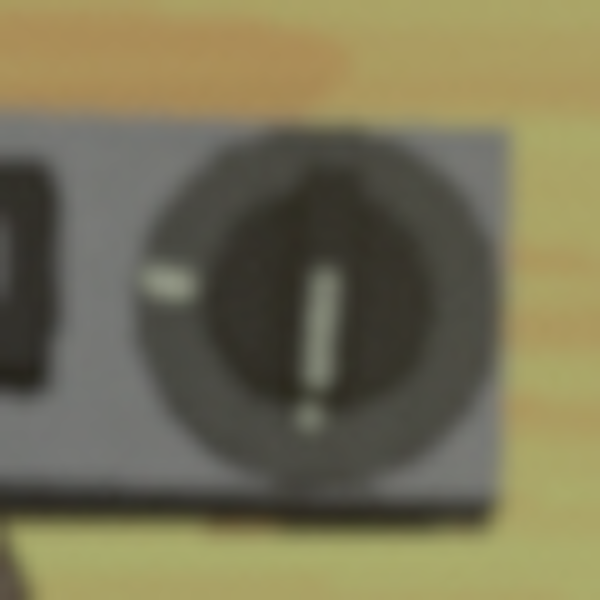

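View pics/k_scene.png

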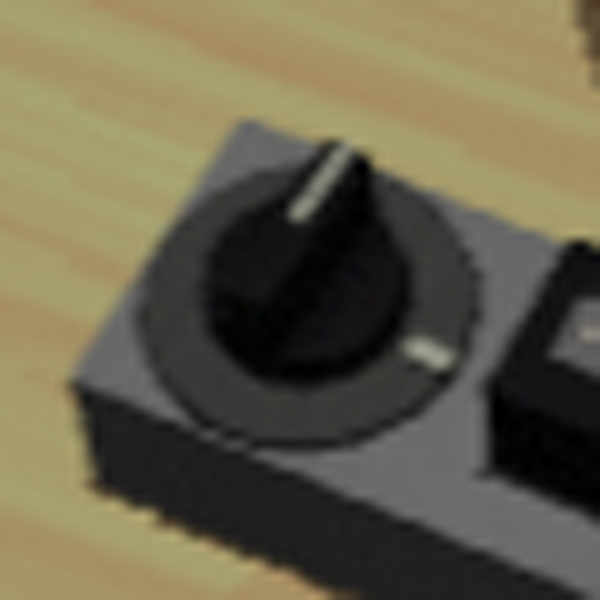

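View pics/c_scene.png

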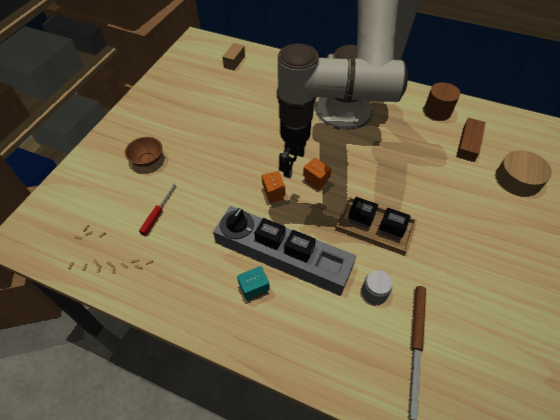

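Both packs are flush (tops at 104), both full ones stand in the tray, and bay0 is empty. In the top crop the knob's white line runs from (325,265) to (305,415), so the pointer is toward the robot; the white index mark is at (170,284), to its left. Next I compute both angles.

```bash
cat > knob.py <<'E'
from h import *
C=np.array([642.5,-116.6])
def run(zr=None,show=True):
    for n in("top","scene"):
        p,w=cloud(n); i=camera_info(n);T=np.linalg.inv(i['camera_from_world'])
        g=p.astype(float).min(2); r=np.hypot(w[...,0]-C[0],w[...,1]-C[1])
        def ang(m,z,bg,name):
            v,u=np.nonzero(m);wt=g[m]-bg
            if len(u)==0: return
            uu,vv=(u*wt).sum()/wt.sum(),(v*wt).sum()/wt.sum()
            d=T[:3,:3]@np.array([(uu-i['cx'])/i['fx'],(vv-i['cy'])/i['fy'],1]);P=T[:3,3]+d*(z-T[2,3])/d[2]
            a=np.degrees(np.arctan2(P[1]-C[1],P[0]-C[0]))  # world azimuth
            print(n,name,len(u),'z',round(z,1),'P',P[:2].round(1),'r',np.hypot(*(P[:2]-C)).round(1),'az',a.round(1))
        ring=(r>33)&(r<50)&(w[...,2]<72); z=np.nanmedian(w[ring][:,2])
        ang(ring&(g>105),z,60,'mark'); 
        top=(r<34)&(w[...,2]>95)&(w[...,2]<110); ang(top&(g>95),np.nanmedian(w[top][:,2]),50,'line')
        q=w[top][:,:2].astype(np.float32)
        if len(q)>20:
            c,s,a=cv2.minAreaRect(q);e=np.linalg.eigh(np.cov(q.T))[1][:,1];print(n,'bar',np.round(c,1),np.round(s,1),'pca az',np.degrees(np.arctan2(e[1],e[0])).round(1))
run()
E
python3 knob.py
```

```text
top mark 22 z 63.0 P [642.2 -75.2] r 41.4 az 90.4
top line 19 z 103.0 P [ 628.4 -116.4] r 14.1 az 179.3
top bar [ 641.8 -116.7] [15.9 57.5] pca az 174.4
scene mark 9 z 63.3 P [644.6 -83.2] r 33.4 az 86.5
scene line 11 z 102.6 P [ 625.9 -115. ] r 16.7 az 174.4
scene bar [ 643.7 -115.6] [16.2 58.6] pca az 175.2
```

```bash
python3 - <<'E'
from h import *
for n,cen,c0 in(("top",(641.8,-116.7),(280+16.5,144+27.9)),("scene",(643.9,-115.7),(206+42.5,194+34.8))):
    i=camera_info(n);T=np.linalg.inv(i['camera_from_world'])
    u0,v0=np.round(c0).astype(int);R=4
    gs=[]
    for k in range(4): gs.append(camera(n)[0][v0-R:v0+R+1,u0-R:u0+R+1].astype(float).min(2))
    g=np.mean(gs,0);wt=np.clip(g-95,0,None);print(g.round().astype(int)) if n=="scene" else 0
    v,u=np.mgrid[v0-R:v0+R+1,u0-R:u0+R+1]
    # keep the mark's component only
    l=cv2.connectedComponents((wt>0).astype(np.uint8))[1];wt*=l==l[R,R]
    uu,vv=(u*wt).sum()/wt.sum(),(v*wt).sum()/wt.sum()
    d=T[:3,:3]@np.array([(uu-i['cx'])/i['fx'],(vv-i['cy'])/i['fy'],1]);P=T[:3,3]+d*(63-T[2,3])/d[2]
    print(n,uu,vv,P,'r',np.hypot(*(P[:2]-cen)),'az',np.degrees(np.arctan2(P[1]-cen[1],P[0]-cen[0])))
    # ring: centre from dark disc fit at z~63
    p,w=cloud(n);r=np.hypot(w[...,0]-cen[0],w[...,1]-cen[1]);m=(r<60)&(w[...,2]>61.8)&(w[...,2]<64.5)
    q=w[m][:,:2];hull=cv2.convexHull(q.astype(np.float32));print('ring',cv2.minEnclosingCircle(hull),len(q),cv2.fitEllipse(hull))
E
```

```text
top 294.52973240832506 171.53022794846382 [649.7083209  -73.34350597  63.        ] r 44.071840376854965 az 79.66276457450489
ring ((641.9727783203125, -116.65255737304688), 59.391029357910156) 281 ((643.3744506835938, -115.67815399169922), (107.83116149902344, 115.30695343017578), 21.0628604888916)
[[ 17   8  26  49  56  55  55  54  50]
 [ 11   4  35  52  57  54  55  56  48]
 [  7  19  44  74  75  60  56  57  41]
 [ 13  36  88 126 129 103  75  59  42]
 [ 36  50  74 116 134 138 127  82  60]
 [ 52  55  53  46  71 116 110  63  82]
 [ 55  55  54  56  54  44  28  55  92]
 [ 55  55  54  55  55  45  40  84 104]
 [ 55  55  56  54  46  51  88 105 104]]
scene 248.47227926078028 228.84804928131416 [644.89912365 -76.2602567   63.        ] r 39.452396630057024 az 88.54884128596333
ring ((643.8203735351562, -115.52652740478516), 59.7610969543457) 242 ((645.99658203125, -114.25872802734375), (108.69149017333984, 115.87358856201172), 155.3632049560547)
```

```bash
cat > polar.py <<'E'
from h import *
from scipy.optimize import minimize
from scipy.ndimage import map_coordinates
Z=63.
def samp(g,n,c,r,az,z=Z):
    r,az=np.broadcast_arrays(r,az);i=camera_info(n);M=i['camera_from_world']
    P=np.stack([c[0]+r*np.cos(az),c[1]+r*np.sin(az),np.full(r.shape,z),np.ones(r.shape)],-1)@M.T
    return map_coordinates(g,[P[...,1]/P[...,2]*i['fy']+i['cy'],P[...,0]/P[...,2]*i['fx']+i['cx']],order=1)
def polar(n,k=4):
    g=np.mean([camera(n)[0].astype(float).min(2) for _ in range(k)],0)
    az=np.radians(np.arange(0,360,1.));
    f=lambda c:-np.median(samp(g,n,c,np.full(az.shape,49.5),az)-samp(g,n,c,np.full(az.shape,45.5),az))-np.mean(np.clip(samp(g,n,c,np.full(az.shape,49.5),az)-samp(g,n,c,np.full(az.shape,45.5),az),-20,60))
    c=minimize(f,(642.5,-116.6),method='Nelder-Mead',options=dict(initial_simplex=[(640,-118),(645,-117),(642,-114)])).x
    pr=samp(g,n,c,np.linspace(39,45,7)[:,None],az[None]).mean(0)
    a=np.degrees(az);m=(a>20)&(a<140)&(pr>np.max(pr[(a>20)&(a<140)])*.6+20)
    bg=np.median(pr);wt=np.clip(pr-bg-15,0,None)*(a>20)*(a<140)
    print(n,'centre',c.round(2),'mark az',((a*wt).sum()/wt.sum()).round(2),'peak',a[(pr*((a>20)&(a<140))).argmax()],pr[20:140:5].round().astype(int))
    return g,c
if __name__=="__main__":
    for n in("top","scene"): polar(n)
E
python3 polar.py
```

```text
top centre [ 643.12 -117.83] mark az 81.46 peak 82.0 [ 68  68  67  67  68  68  68  67  67  66  71  94 121 112  80  68  67  67
  68  68  68  67  67  68]
scene centre [ 643.7  -113.78] mark az 88.34 peak 88.0 [ 50  50  51  52  50  50  50  51  49  51  53  53  50 100 110  67  52  53
  52  55  55  55  55  55]
```

```bash
python3 - <<'E'
from h import *
np.set_printoptions(linewidth=160,suppress=True)
for n,(u,v) in(("top",(296,172)),("scene",(248,229))):
    W=[];G=[]
    for k in range(3):
        p,w=cloud(n);W.append(w);G.append(p.astype(float).min(2))
    w=np.mean(W,0);g=np.mean(G,0);s=np.s_[v-4:v+5,u-4:u+6]
    print(n);print(g[s].round().astype(int));print(w[s][...,2].round(1))
    m=np.zeros(g.shape,bool);m[v-3:v+4,u-4:u+5]=True
    m&=(g>(112 if n=="scene" else 118)); 
    print('mark pts mean',w[m].mean(0).round(1),m.sum())
E
```

```text
top
[[116 109  92  74  66  66  66  67  66  61]
 [115 108  92  79  74  71  70  68  64  56]
 [114 106 100  98  96  91  85  74  62  51]
 [112 105 109 119 122 118 107  87  63  47]
 [111 102 107 122 129 130 119  94  63  45]
 [110  95  91 101 110 113 106  84  58  43]
 [111  93  76  77  82  83  80  68  52  43]
 [111  93  73  67  68  68  67  62  51  43]
 [111  91  73  67  67  67  67  63  53  43]]
[[60.8 60.6 60.5 61.5 61.9 62.  62.9 64.9 63.  63.4]
 [60.5 60.9 66.1 62.3 63.9 66.4 63.1 61.4 63.4 62.5]
 [59.7 60.5 65.1 65.  64.  63.  63.5 65.  66.5 73.2]
 [58.1 61.6 66.1 68.  65.2 61.3 61.3 62.6 63.5 76.3]
 [62.  61.1  nan 65.3 67.6 64.8 64.4 60.6 63.8 76.2]
 [58.2 61.2 65.6 66.4 64.  67.9 65.3 61.9 72.2 75.8]
 [61.1 59.9 61.3 62.  64.8 64.  61.5 63.5 71.6 75.6]
 [60.6 63.4 65.5 63.3 63.7 62.  66.8 65.5 67.5 77.5]
 [59.7 58.8 67.5 63.3 61.2 64.2 61.7 62.3 62.8 74.9]]
mark pts mean [649.2 -78.   65.2] 7
scene
[[ 18   9  25  49  54  55  55  55  50  41]
 [ 10   3  36  52  57  55  55  55  49  62]
 [  6  20  45  74  74  61  56  56  41  80]
 [ 11  37  87 126 129 103  75  60  43  82]
 [ 36  51  75 116 134 138 127  82  60  93]
 [ 51  55  52  46  71 115 110  63  83 106]
 [ 54  55  55  55  54  44  29  55  92 103]
 [ 54  55  55  56  55  45  40  85 104  90]
 [ 54  55  56  55  45  51  88 105 104  92]]
[[76.1 71.3 64.9 61.4 65.  62.7 63.2 64.2 64.9 59.7]
 [72.8 70.4 63.3 64.3 65.2 64.  63.3 63.7 64.  62.7]
 [69.9 64.8 63.7 64.5 63.  64.3 64.3 64.1 61.5 59.3]
 [67.  63.5 66.7 68.1 68.3 65.5 63.3 63.  60.5 59.5]
 [65.5 63.5 66.5 67.6 66.4 67.4 68.7 65.3 60.1 61.1]
 [62.1 61.5 63.4 63.5 68.4 66.4 66.9 62.4 60.6 59. ]
 [61.8 63.7 65.4 65.2  nan 64.1 60.7 59.2 62.2 59.6]
 [61.8 62.8 62.7 63.9 65.  65.2 59.1 61.3 61.2 59.9]
 [63.1 62.8 64.7 63.5 62.2 61.2 60.4 59.  60.2 58.4]]
mark pts mean [647.6 -75.2  67.6] 7
```

The mark is raised (z about 67), so its azimuth is 80–85°; the pointer's is about 175°. I'll turn the tool to grip the bar, set the knob to about 82°, then check the alignment visually.

Call:
move_arm:
  steps:
    - {"x":0,"y":0,"z":0,"wx":0,"wy":0,"wz":-6.7}
    - {"x":0,"y":0,"z":0,"wx":0,"wy":0,"wz":-6.7}
    - {"x":0,"y":0,"z":0,"wx":0,"wy":0,"wz":-6.7}
    - {"x":0,"y":0,"z":0,"wx":0,"wy":0,"wz":-6.7}
    - {"x":0,"y":0,"z":0,"wx":0,"wy":0,"wz":-6.7}
  claw: 0.045

```text
clock: 29.38
eef_pos: [496.9, -4.9, 193.3]
orientation: [0.872, -0.489, 0.0, -0.0]
ft_force: [0.5, 0.4, -0.7]
gripper_width: 44.9
grasp_force: 0.0
```

Call:
move_arm:
  steps:
    - {"x":0,"y":0,"z":0,"wx":0,"wy":0,"wz":-6.7}
    - {"x":0,"y":0,"z":0,"wx":0,"wy":0,"wz":-6.7}
    - {"x":0,"y":0,"z":0,"wx":0,"wy":0,"wz":-6.7}
    - {"x":0,"y":0,"z":0,"wx":0,"wy":0,"wz":-6.7}
    - {"x":0,"y":0,"z":0,"wx":0,"wy":0,"wz":-6.7}

```text
clock: 29.8
eef_pos: [496.9, -4.9, 193.3]
orientation: [0.976, -0.217, 0.0, -0.0]
ft_force: [0.3, -0.4, -0.2]
gripper_width: 45.3
grasp_force: 0.0
```

Call:
move_arm:
  steps:
    - {"x":0,"y":0,"z":0,"wx":0,"wy":0,"wz":-6.7}
    - {"x":0,"y":0,"z":0,"wx":0,"wy":0,"wz":-6.7}
    - {"x":0,"y":0,"z":0,"wx":0,"wy":0,"wz":-6.9}
    - {"x":0,"y":0,"z":0,"wx":0,"wy":0,"wz":0}
    - {"x":0,"y":0,"z":0,"wx":0,"wy":0,"wz":0}

```text
clock: 30.22
eef_pos: [496.9, -4.9, 193.3]
orientation: [0.999, -0.046, -0.0, 0.0]
ft_force: [-0.4, 0.6, 0.2]
gripper_width: 44.8
grasp_force: 0.0
```

```bash
python3 g.py 642.4 -116.5 150 -5
```

```text
t 30.22 pos [496.9  -4.9 193.3] yaw -5.27 tilt [-0.0001 -0.0001] w 44.8 gf 0.0 F [-0.4  0.6  0.2] j [ 0.32  0.2  -0.36  0.   -1.01  1.16]
shift [155.1  97.7  43.3]
wz -0.27
```

Call:
move_arm:
  steps:
    - {"x":0.025,"y":0.0157,"z":0,"wx":0,"wy":0,"wz":-0.2}
    - {"x":0.033,"y":0.0208,"z":0,"wx":0,"wy":0,"wz":0}
    - {"x":0.033,"y":0.0208,"z":0,"wx":0,"wy":0,"wz":0}
    - {"x":0.033,"y":0.0208,"z":0,"wx":0,"wy":0,"wz":0}
    - {"x":0.031,"y":0.0196,"z":0,"wx":0,"wy":0,"wz":0}

```text
clock: 30.63
eef_pos: [644.4, -116.9, 193.1]
orientation: [0.999, -0.044, 0.0, 0.0]
ft_force: [-0.3, -0.1, 0.3]
gripper_width: 44.8
grasp_force: 0.0
```

Call:
move_arm:
  steps:
    - {"x":0,"y":0,"z":0.02,"wx":0,"wy":0,"wz":0}
    - {"x":0,"y":0,"z":0.02,"wx":0,"wy":0,"wz":0}
    - {"x":0,"y":0,"z":0.02,"wx":0,"wy":0,"wz":0}
    - {"x":0,"y":0,"z":0.01,"wx":0,"wy":0,"wz":0}
    - {"x":0,"y":0,"z":0,"wx":0,"wy":0,"wz":0}

```text
clock: 31.05
eef_pos: [641.1, -115.6, 120.1]
orientation: [0.999, -0.044, -0.003, 0.0]
ft_force: [0.8, -0.1, -0.5]
gripper_width: 45.2
grasp_force: 0.0
```

Call:
move_arm:
  steps:
    - {"x":0,"y":0,"z":0,"wx":0,"wy":0,"wz":0}
    - {"x":0,"y":0,"z":0,"wx":0,"wy":0,"wz":0}
    - {"x":0,"y":0,"z":0,"wx":0,"wy":0,"wz":0}
    - {"x":0,"y":0,"z":0,"wx":0,"wy":0,"wz":0}

```text
clock: 31.38
eef_pos: [643.7, -115.5, 124.9]
orientation: [0.999, -0.043, 0.001, -0.0]
ft_force: [0.3, -0.3, 0.3]
gripper_width: 44.7
grasp_force: 0.0
```

```bash
python3 g.py 642.4 -116.5 82 -5
```

```text
t 31.38 pos [ 643.7 -115.5  124.9] yaw -4.9 tilt [ 0.0028 -0.    ] w 44.7 gf 0.0 F [ 0.3 -0.3  0.3] j [ 0.07  0.52 -0.06  0.   -0.99  1.42]
shift [-1.3  1.2 42.9]
wz 0.1
```

Call:
move_arm:
  steps:
    - {"x":-0.0007,"y":0.001,"z":0.01,"wx":0,"wy":0,"wz":0}
    - {"x":0,"y":0,"z":0.014,"wx":0,"wy":0,"wz":0}
    - {"x":0,"y":0,"z":0.01,"wx":0,"wy":0,"wz":0}
    - {"x":0,"y":0,"z":0.006,"wx":0,"wy":0,"wz":0}
    - {"x":0,"y":0,"z":0,"wx":0,"wy":0,"wz":0}

```text
clock: 31.8
eef_pos: [640.9, -116.5, 81.2]
orientation: [0.999, -0.043, -0.002, 0.0]
ft_force: [-0.8, 0.5, -0.6]
gripper_width: 45.0
grasp_force: 0.0
```

Call:
move_arm:
  steps:
    - {"x":0,"y":0,"z":0,"wx":0,"wy":0,"wz":0}
    - {"x":0,"y":0,"z":0,"wx":0,"wy":0,"wz":0}
    - {"x":0,"y":0,"z":0,"wx":0,"wy":0,"wz":0}
    - {"x":0,"y":0,"z":0,"wx":0,"wy":0,"wz":0}

```text
clock: 32.13
eef_pos: [642.6, -116.5, 84.0]
orientation: [0.999, -0.043, 0.001, -0.0]
ft_force: [0.2, -0.3, 0.6]
gripper_width: 44.8
grasp_force: 0.0
```

```bash
python3 g.py 642.4 -116.5 82 -5
```

```text
t 32.13 pos [ 642.6 -116.5   84. ] yaw -4.9 tilt [0.0013 0.    ] w 44.8 gf 0.0 F [ 0.2 -0.3  0.6] j [ 0.07  0.56 -0.1   0.   -0.91  1.42]
shift [-0.2  0.   2. ]
wz 0.1
```

Call:
move_arm:
  steps:
    - {"x":0,"y":0,"z":0,"wx":0,"wy":0,"wz":0}
    - {"x":0,"y":0,"z":0,"wx":0,"wy":0,"wz":0}
    - {"x":0,"y":0,"z":0,"wx":0,"wy":0,"wz":0}
    - {"x":0,"y":0,"z":0,"wx":0,"wy":0,"wz":0}
    - {"x":0,"y":0,"z":0,"wx":0,"wy":0,"wz":0}
  claw: 0.005
  squeeze: 50

```text
clock: 32.55
eef_pos: [642.3, -116.0, 83.8]
orientation: [0.999, -0.043, 0.0, -0.0]
ft_force: [-1.5, 3.4, 3.4]
gripper_width: 14.8
grasp_force: 51.0
```

```bash
python3 g.py 642.4 -116.5 82 -98
```

```text
t 32.55 pos [ 642.3 -116.    83.8] yaw -4.89 tilt [0.0005 0.0004] w 14.8 gf 51.0 F [-1.5  3.4  3.4] j [ 0.07  0.56 -0.1  -0.   -0.91  1.42]
shift [0.1 0.5 1.8]
wz 93.11
```

Call:
move_arm:
  steps:
    - {"x":0,"y":0,"z":0,"wx":0,"wy":0,"wz":5}
    - {"x":0,"y":0,"z":0,"wx":0,"wy":0,"wz":6}
    - {"x":0,"y":0,"z":0,"wx":0,"wy":0,"wz":6}
    - {"x":0,"y":0,"z":0,"wx":0,"wy":0,"wz":6}
    - {"x":0,"y":0,"z":0,"wx":0,"wy":0,"wz":6}

```text
clock: 32.97
eef_pos: [642.5, -115.6, 83.8]
orientation: [0.956, -0.294, 0.0, -0.001]
ft_force: [-1.5, 4.9, 2.9]
gripper_width: 14.9
grasp_force: 51.0
```

```bash
python3 g.py 642.4 -116.5 82 -98
```

```text
t 32.97 pos [ 642.5 -115.6   83.8] yaw -34.14 tilt [0.0009 0.0008] w 14.9 gf 51.0 F [-1.5  4.9  2.9] j [ 0.07  0.56 -0.1  -0.   -0.91  0.91]
shift [0.5 0.8 1.8]
wz 63.86
```

Call:
move_arm:
  steps:
    - {"x":0,"y":0,"z":0,"wx":0,"wy":0,"wz":6}
    - {"x":0,"y":0,"z":0,"wx":0,"wy":0,"wz":6}
    - {"x":0,"y":0,"z":0,"wx":0,"wy":0,"wz":6}
    - {"x":0,"y":0,"z":0,"wx":0,"wy":0,"wz":6}
    - {"x":0,"y":0,"z":0,"wx":0,"wy":0,"wz":6}

```text
clock: 33.38
eef_pos: [642.9, -115.2, 83.9]
orientation: [0.847, -0.531, 0.0, -0.001]
ft_force: [0.4, 6.1, 3.1]
gripper_width: 15.1
grasp_force: 50.9
```

Call:
move_arm:
  steps:
    - {"x":0,"y":0,"z":0,"wx":0,"wy":0,"wz":6}
    - {"x":0,"y":0,"z":0,"wx":0,"wy":0,"wz":6}
    - {"x":0,"y":0,"z":0,"wx":0,"wy":0,"wz":6}
    - {"x":0,"y":0,"z":0,"wx":0,"wy":0,"wz":6}
    - {"x":0,"y":0,"z":0,"wx":0,"wy":0,"wz":6}

```text
clock: 33.8
eef_pos: [643.3, -115.1, 83.8]
orientation: [-0.681, 0.732, -0.0, 0.001]
ft_force: [1.0, 5.6, 2.5]
gripper_width: 14.8
grasp_force: 50.8
```

Call:
move_arm:
  steps:
    - {"x":0,"y":0,"z":0,"wx":0,"wy":0,"wz":3.5}
    - {"x":0,"y":0,"z":0,"wx":0,"wy":0,"wz":0}
    - {"x":0,"y":0,"z":0,"wx":0,"wy":0,"wz":0}
    - {"x":0,"y":0,"z":0,"wx":0,"wy":0,"wz":0}

```text
clock: 34.13
eef_pos: [643.4, -115.1, 83.8]
orientation: [-0.66, 0.751, -0.0, 0.002]
ft_force: [0.2, 6.1, 2.4]
gripper_width: 14.7
grasp_force: 50.8
```

```bash
python3 g.py 642.4 -116.5 82 -98
```

```text
t 34.13 pos [ 643.4 -115.1   83.8] yaw -97.37 tilt [0.0029 0.0014] w 14.7 gf 50.8 F [0.2 6.1 2.4] j [ 0.07  0.56 -0.1  -0.   -0.91 -0.2 ]
shift [1.6 0.8 1.8]
wz 0.63
```

Call:
move_arm:
  steps:
    - {"x":0,"y":0,"z":0,"wx":0,"wy":0,"wz":0}
    - {"x":0,"y":0,"z":0,"wx":0,"wy":0,"wz":0}
    - {"x":0,"y":0,"z":0,"wx":0,"wy":0,"wz":0}
    - {"x":0,"y":0,"z":0,"wx":0,"wy":0,"wz":0}
  claw: 0.045

```text
clock: 34.47
eef_pos: [641.9, -117.0, 83.0]
orientation: [-0.66, 0.751, 0.0, -0.0]
ft_force: [-0.5, 1.0, 0.5]
gripper_width: 45.3
grasp_force: 0.0
```

Call:
move_arm:
  steps:
    - {"x":0,"y":0,"z":-0.01,"wx":0,"wy":0,"wz":0}
    - {"x":0,"y":0,"z":-0.025,"wx":0,"wy":0,"wz":0}
    - {"x":0,"y":0,"z":-0.03,"wx":0,"wy":0,"wz":0}
    - {"x":0,"y":0,"z":-0.025,"wx":0,"wy":0,"wz":0}
    - {"x":0,"y":0,"z":-0.01,"wx":0,"wy":0,"wz":0}

```text
clock: 34.88
eef_pos: [644.2, -117.1, 188.8]
orientation: [-0.66, 0.751, -0.003, 0.003]
ft_force: [1.3, 0.5, 2.5]
gripper_width: 45.0
grasp_force: 0.0
```

Call:
move_arm:
  steps:
    - {"x":0,"y":0.03,"z":0,"wx":0,"wy":0,"wz":0}
    - {"x":0,"y":0.04,"z":0,"wx":0,"wy":0,"wz":0}
    - {"x":0,"y":0.04,"z":0,"wx":0,"wy":0,"wz":0}
    - {"x":0,"y":0.03,"z":0,"wx":0,"wy":0,"wz":0}
    - {"x":0,"y":0,"z":0,"wx":0,"wy":0,"wz":0}

```text
clock: 35.3
eef_pos: [496.9, -98.4, 183.3]
orientation: [-0.66, 0.751, 0.002, -0.001]
ft_force: [-0.4, 0.8, -1.1]
gripper_width: 45.0
grasp_force: 0.0
```

```bash
python3 g.py; python3 - <<'E'
from h import *
im=[]
for n in("top","scene"):
    p,w=cloud(n)
    u,v=map(int,pix(n,(642.4,-116.5,60)))
    c=np.mean([camera(n)[0][v-20:v+20,u-20:u+20] for _ in range(4)],0).astype(np.uint8)
    im.append(cv2.resize(c,(400,400),interpolation=cv2.INTER_CUBIC))
    print(n,'px offset',u-20,v-20)
    r=np.hypot(w[...,0]-642.5,w[...,1]+116.5);q=w[(r<34)&(w[...,2]>96)&(w[...,2]<110)][:,:2].astype(np.float32)
    e=np.linalg.eigh(np.cov(q.T))[1][:,1];print(n,cv2.minAreaRect(q),'az',np.degrees(np.arctan2(e[1],e[0]))%180)
cv2.imwrite("pics/k2.png",np.hstack(im)[...,::-1])
E
```

```text
t 35.3 pos [496.9 -98.4 183.3] yaw -97.44 tilt [-0.0043  0.0011] w 45.0 gf 0.0 F [-0.4  0.8 -1.1] j [ 0.12  0.23 -0.35 -0.   -1.   -0.25]
top px offset 290 154
top ((642.1994018554688, -117.0017318725586), (57.00148010253906, 16.66193199157715), 81.7400131225586) az 82.1924671325969
scene px offset 216 204
scene ((643.5134887695312, -117.15036010742188), (58.929527282714844, 18.189945220947266), 83.83856964111328) az 82.5793000111015
```

View pics/k2.png

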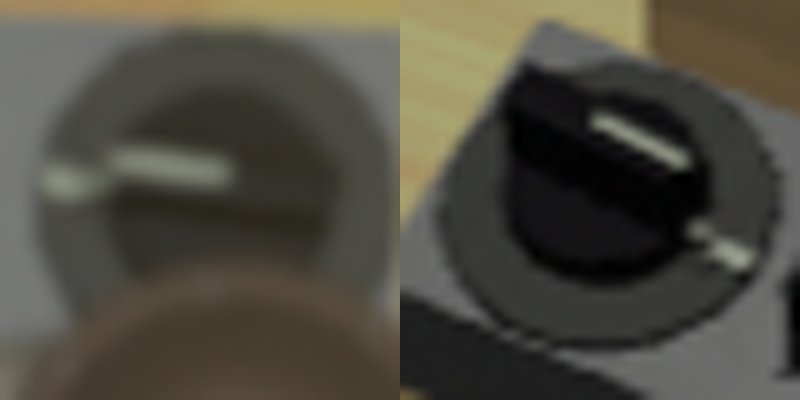

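Left panel (top view): the pointer line runs (230,172)–(110,160), its tip dot is about (97,183), and the mark is at (65,182). Right panel (scene view): the tip dot at (700,230) is next to the mark at (732,255). It's nearly aligned, so I'll clear the arm and check precisely.

Call:
move_arm:
  steps:
    - {"x":-0.02,"y":0.03,"z":0,"wx":0,"wy":0,"wz":0}
    - {"x":-0.035,"y":0.005,"z":0,"wx":0,"wy":0,"wz":0}
    - {"x":-0.04,"y":0,"z":0,"wx":0,"wy":0,"wz":0}
    - {"x":-0.04,"y":0,"z":0,"wx":0,"wy":0,"wz":0}
    - {"x":-0.02,"y":0,"z":0,"wx":0,"wy":0,"wz":0}

```text
clock: 36.22
eef_pos: [489.4, 62.9, 183.6]
orientation: [-0.661, 0.751, -0.0, 0.001]
ft_force: [0.4, 0.2, 0.1]
gripper_width: 45.0
grasp_force: 0.0
```

```bash
python3 - <<'E'
from h import *
np.set_printoptions(linewidth=160,suppress=True)
im=[]
for n,(u0,v0) in(("top",(290,154)),("scene",(216,204))):
    P=[cloud(n) for _ in range(8)]
    p=np.mean([a[0] for a in P],0);w=np.nanmean([a[1] for a in P],0);g=p.min(2);np.savez(f"pics/{n}2.npz",g=g,w=w)
    s=np.s_[166:178,292:316] if n=="top" else np.s_[222:233,240:254]
    print(n,'rows from',s[0].start,'cols from',s[1].start);print(g[s].round().astype(int));print(w[s][...,2].round(0).astype(int))
    im.append(cv2.resize(p[v0:v0+40,u0:u0+40].astype(np.uint8),(400,400),interpolation=cv2.INTER_CUBIC))
cv2.imwrite("pics/k3.png",np.hstack(im)[...,::-1])
g=np.load("pics/top1.npz");print('old dot');s=np.s_[180:190,304:318];print(g['p'][s].min(2));print(g['w'][s][...,2].round())
E
```

```text
top rows from 166 cols from 292
[[117 114 105  87  72  66  66  67  67  65  59  51  45  42  41  41  40  41  41  41  42  42  42  42]
 [117 112  98  78  67  66  66  67  67  63  57  49  46  44  42  41  40  40  40  40  41  42  42  42]
 [117 110  93  74  67  66  66  68  71  74  74  72  69  66  62  58  53  49  46  45  43  41  40  40]
 [116 108  93  79  73  69  66  68  78  92 101 104 104 102  97  92  86  79  74  69  59  46  40  39]
 [115 107 100  98  93  84  77  75  82  96 107 111 114 117 116 115 113 109 105  99  82  58  44  40]
 [113 106 110 118 116 107  96  89  84  82  83  86  91  98 102 106 110 111 110 106  88  64  47  43]
 [112 102 107 120 123 115 103  92  79  64  54  52  56  62  68  73  78  81  83  82  72  57  46  44]
 [111  96  92 101 105 101  89  75  61  46  36  33  35  37  40  42  45  47  50  51  50  46  44  44]
 [112  94  78  77  79  76  69  60  49  37  31  30  30  30  30  31  31  32  32  33  35  36  38  39]
 [112  93  73  68  67  65  63  60  50  40  36  36  36  35  34  33  33  31  30  29  31  31  32  32]
 [112  93  73  67  67  67  66  63  55  44  40  42  42  42  42  41  39  38  37 
[... 3273 characters left out ...]
. 100. 103. 103. 105.  98.  76.  75.  73.]
 [ 83.  75.  76.  74. 103. 104. 107. 106. 103. 104.  77.  79.  72.  72.]
 [ 71.  79.  75.  80. 104. 102.  99.  99. 105. 104.  71.  77.  72.  81.]
 [ 63.  73.  77.  81.  89.  88.  96.  99.  95.  92.  72.  79.  72.  68.]
 [ 70.  64.  65.  72.  67.  76.  80.  83.  78.  76.  74.  71.  70.  nan]
 [ 69.  67.  65.  63.  60.  66.  74.  66.  63.  62.  63.  64.  58.  66.]
 [ 61.  69.  61.  62.  63.  61.  72.  61.  61.  68.  60.  60.  65.  62.]
 [ 57.  63.  67.  64.  64.  60.  62.  64.  66.  66.  65.  61.  63.  60.]
 [ 61.  62.  62.  58.  61.  62.  66.  65.  62.  65.  58.  64.  68.  63.]
 [ 59.  66.  61.  66.  61.  65.  63.  59.  61.  63.  61.  65.  64.  60.]]
```

View pics/k3.png

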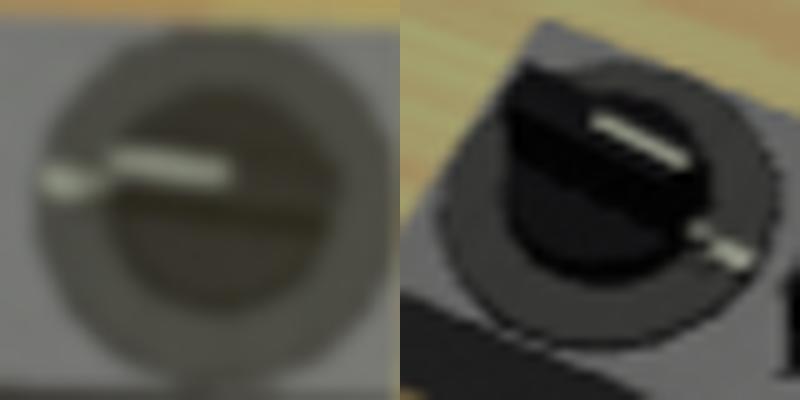

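The pointer dot lines up with the mark to within about 1° in both views. The packs were already checked and the gripper is clear.

```bash
python3 - <<'E'
from h import *
p,w=cloud("scene")
for z in((64,82),(96,112)):
    for b in blobs(w,*z): print(*b[2:])
print(finish_job())
E
```

```text
[370.4  44.5] [27.  57.7] 69.2 70.1
[464.9 -80.2] [74.4 56.4] 40.0 70.3
[457.4 199.3] [58.4 72.1] 0.2 76.2
[458.8 293.3] [71.4 60.2] 88.0 76.1
[ 656.9 -110.5] [62.9 87.9] 19.0 72.8
[673.6  -9.6] [15.4 71.3] 10.7 73.2
[678.3  77.1] [10.6 69.8] 4.6 73.4
[7.831e+02 5.000e-01] [57.2 70.1] 47.3 70.2
[662.9 301.2] [65.4 63.4] 15.8 70.3
[ 644.3 -116.7] [58.9 17.4] 82.6 102.8
[647.9 -10.7] [70.  57.4] 88.4 104.1
[651.7  77.3] [70.4 57.7] 88.1 104.1
the job is handed in; nothing more can be done
None
```

I handed the job in at about 38 s of the 208 s: both full packs stand upright in the tray, both flat packs are flush in charger bays, and the knob, turned last, has its pointer on the mark to within about 1° as measured in both views.

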